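# Mark the glue seam and put both markers away

## Robot

A 6-joint arm with a two-finger parallel gripper is mounted at the origin on the work surface. World frame = base frame: x ahead of the robot, y to its left, z up, the work surface at z = 0. Lengths are in m, angles in rad, forces in N, time in s.
With the tool pointing down it reaches from about 0.35 to 0.775 m from the base axis. Payload 5.5 kg.
Tool frame: the origin (TCP) lies between the finger pads; the fingertips stand 8 mm ahead of it and the grasp point (between the pads) lies 11 mm behind it (env.tcp_to_tips is the distance from the TCP to the fingertips, in m); z points along the fingers, y is the direction in which the jaws open and shut (so a half turn about z gives the same grasp; the last joint's range is limited). The gripper opens to 85 mm and grips with 20 to 120 N. Pads are 22 mm wide; open, the fingers measure 114 mm over their backs; the gripper's body (76 mm by 85 mm) begins 54 mm behind the grasp point. The pads swing forward as they close: fully open they stand 13 mm farther back than shut.
Start: joints at [-1.37, 0.313, 0.046, 1.304, 0, 1.431], TCP at [0.192, -0.542, 0.21] pointing down, gripper open.
Joint ranges: [-2.76, 2.76], [-0.86, 1.69], [-1.03, 1.26], [-2.2, 2.34], [-1.47, 1.5], [-3.14, 3.14]. Speed limits (rad/s): [2.57, 2.57, 3.14, 3.14, 3.14, 3.14].

## Interface

Orientations are given as a unit quaternion [w, x, y, z].
In Python, from workcell import readout, optics, workorder, env gives the robot as it stands.
- The arm moves only by the shell command python3 -m handwheel 'ROWS' [FORCE]. ROWS is a JSON object of lists of equal length, an entry for each row: "slide": the shift along the tool's x, y, z in m, a list of three; "turn": the turn, a rotation vector about the tool's x, y, z in degrees, a list of three; "fingers": the opening, from 0 (shut) to 1 (fully open). A call has 1 to 12 rows; each row is the pose to reach, as a shift and turn from the pose measured when the call began, along the tool's axes at that moment; what a row does not reach only later rows make up. A row lasts 1/12 s, in which the tool goes at most 41.7 mm and 7.16 degrees, less where a joint would pass 70% of its speed; a pose out of reach is approached as far as the arm can. A call with a gripper value outside its range is refused whole. The fingers move at their own pace and stop on an object; FORCE is the grip in N (left out, the last holds). Time passes only in rows, so rows that repeat a pose let the fingers close. It gives the time, the measured TCP pose, the force and the opening at its end, in the units of the state.
- readout.get_state(): the state, without advancing time (a new reading comes with each control period).
- optics.read_camera(name): name is "scene" or "top" or "wrist"; returns a dict with "frame" (420x560x3 uint8, red, green, blue), "depth" (420x560 float32, m along the optical axis (not along the pixel's ray), 0 where there is no reading), "intrinsics" (3x3 intrinsics, pixels), "R" (3x3) and "t" (3): a world point X has camera coordinates R X + t. Camera axes: x right, y down, z forward; pixel columns grow to the right and rows downward; lengths in m; the calibration is good to about 2 mm. A picture is of the moment at which its call begins.
- workorder.hand_in(): hands the job in, once; it reports no verdict.
The state is a dict: "clock": time; "joint_pos": joint angles; "qvel": joint speeds; "tau": joint torques, N m; "tcp_pos": TCP position; "orientation": TCP orientation; "wrist_force": force on the tool from outside, world axes, zero at the start; "ft_torque": the same for the moment, N m; "finger_gap": finger opening in m.
Only numpy, scipy, OpenCV 4.12 (cv2) and the standard library are available. Lean on these libraries where they do the work, as an engineer would, in place of code of your own. Each camera call takes 0.05 s, during which the arm holds its last target.

## Task

Take the red marker from the rest and run its tip slowly along the seam of the two-plank blank, from the green dots to the white dots, keeping the tip right at the surface without pressing hard, and marking nowhere beside the seam. Then drop the red and the blue marker tip-down into the wooden holder, one in each well. Leave the toys, glue and sanding block where they are.

Things in the scene. Friction and masses are not known exactly. Their poses are not given: they have to be found in the camera images.
- red_marker: chunky red felt marker, 150 mm long, round barrel 16 mm across, about 35 g. Origin at the writing tip; its z axis runs from the tip up the barrel to the blunt tail (z = 150 mm). The first 24 mm taper down to a 5 mm nib. Starts tip-down in the marker rest, leaning 20 degrees from upright; the 65 mm nearest the tail stand clear of the rest
- red_marker_tip (a point): the writing tip of the red marker (same point as its origin)
- blue_marker: chunky blue felt marker, 150 mm long, round barrel 16 mm across, about 35 g. Origin at the writing tip; its z axis runs from the tip up the barrel to the blunt tail (z = 150 mm). The first 24 mm taper down to a 5 mm nib. Starts tip-down in the marker rest, leaning 20 degrees from upright; the 65 mm nearest the tail stand clear of the rest
- blue_marker_tip (a point): the writing tip of the blue marker (same point as its origin)
- marker_rest: fixed wooden rest, base 120 (x) by 150 (y) by 8 mm, origin centre of underside. The markers, 40 mm either side of centre along y (colours either way round), lean on its slanted back board, 20 degrees from vertical in its x-z plane: tips on a ledge at x = 20, z = 24 mm, tails up and towards -x. Low rails beside each; open on +x: a marker comes out along its length
- holder: fixed pale wooden block 60 (x) by 140 (y) by 85 mm high with two square wells, origin at the centre of its underside
- well0 (a point): centre of the floor of the holder's well at its y = -38 mm: a square well 30 by 30 mm, 75 mm deep, floor 10 mm above the table, rim 85 mm above the table
- well1 (a point): centre of the floor of the holder's other well, at its y = +38 mm; same sizes
- blank: fixed workpiece: two planks (pale, and browner on the +x side) joined edge to edge, together 140 (x) by 190 (y) by 18 mm thick, origin at the centre of the underside; the dark seam runs along its y axis at x = 0 on the flat top face. A pair of 16 mm green dots flanks the seam at y = -60 mm, a pair of white dots at y = +60 mm
- seam0 (a point): point on the seam, on the top face (18 mm above the table), at the green dots (y = -60 mm on the blank)
- seam1 (a point): point on the seam, on the top face (18 mm above the table), a quarter of the way along (y = -30 mm on the blank)
- seam2 (a point): point on the seam, on the top face (18 mm above the table), half way along (y = 0 mm on the blank)
- seam3 (a point): point on the seam, on the top face (18 mm above the table), three quarters of the way along (y = 30 mm on the blank)
- seam4 (a point): point on the seam, on the top face (18 mm above the table), at the white dots (y = 60 mm on the blank)
- bear_tray: bystander: flat wooden bear-head tray, about 120 mm across, 18 mm high, origin at the underside
- toy_car: bystander: wooden toy car 110 mm long, 64 mm high, origin at the underside
- glue_bottle: bystander: white glue bottle 56 mm across, 150 mm tall, origin at the underside
- sanding_block: bystander: cork sanding block 50 by 90 by 34 mm, origin at the underside
Things that resemble listed ones, but are neither listed nor needed, are in the scene too. Of the things that look like the blue_marker, the smaller one is meant. What is shaped like the red_marker but purple is not meant.

How it is judged:
On the way, in this order (a step that is already met when the one before it is completed fails the run):
1. the red tip is on the seam at the green dots (within 7 mm along and across, no more than 2.5 mm above the wood) (horizontal distance between red_marker_tip and seam0 below 0.007 m and z of red_marker_tip in the frame of seam0 between -0.005 and 0.0025 m), for 0.04 s.
2. the red tip is on the seam a quarter of the way along (within 7 mm along and across, no more than 2.5 mm above the wood) (horizontal distance between red_marker_tip and seam1 below 0.007 m and z of red_marker_tip in the frame of seam1 between -0.005 and 0.0025 m), for 0.04 s.
3. the red tip is on the seam half way along (within 7 mm along and across, no more than 2.5 mm above the wood) (horizontal distance between red_marker_tip and seam2 below 0.007 m and z of red_marker_tip in the frame of seam2 between -0.005 and 0.0025 m), for 0.04 s.
4. the red tip is on the seam three quarters of the way along (within 7 mm along and across, no more than 2.5 mm above the wood) (horizontal distance between red_marker_tip and seam3 below 0.007 m and z of red_marker_tip in the frame of seam3 between -0.005 and 0.0025 m), for 0.04 s.
5. the red tip is on the seam at the white dots (within 7 mm along and across, no more than 2.5 mm above the wood), the blue marker still in the rest (distance of blue_marker_tip from where it was at the start of the episode below 0.03 m and horizontal distance between red_marker_tip and seam4 below 0.007 m and z of red_marker_tip in the frame of seam4 between -0.005 and 0.0025 m), for 0.04 s.
At the end, for the whole second after the job is handed in: Both markers stand at rest tip-down in the holder, one in each well: tip within 12 mm of the well's floor and inside the well, barrel leaning less than 0.45 rad (26 degrees) from upright; the four bystanders are within 30 mm of where they stood (((horizontal distance between red_marker_tip and well0 below 0.021 m and z of red_marker_tip in the frame of well0 below 0.012 m and angle between each of red_marker, blue_marker's own z axis and vertical below 0.45 rad and horizontal distance between blue_marker_tip and well1 below 0.021 m and z of blue_marker_tip in the frame of well1 below 0.012 m) or (horizontal distance between red_marker_tip and well1 below 0.021 m and z of red_marker_tip in the frame of well1 below 0.012 m and angle between each of red_marker, blue_marker's own z axis and vertical below 0.45 rad and horizontal distance between blue_marker_tip and well0 below 0.021 m and z of blue_marker_tip in the frame of well0 below 0.012 m)) and linear speed of each of red_marker, blue_marker below 0.03 m/s and distance of each of bear_tray, toy_car, glue_bottle, sanding_block from where it was at the start of the episode below 0.03 m); the robot touches nothing.
It fails at once if the red tip touches the top of the blank more than 10 mm beside the seam (z of red_marker_tip in the frame of blank between 0 and 0.0205 m and y of red_marker_tip in the frame of blank between -0.095 and 0.095 m and x of red_marker_tip in the frame of blank between -0.07 and 0.07 m and (x of red_marker_tip in the frame of blank above 0.01 m or x of red_marker_tip in the frame of blank below -0.01 m)).
It fails at once if the red tip moves faster than 0.12 m/s while on the blank (z of red_marker_tip in the frame of blank between 0 and 0.0205 m and y of red_marker_tip in the frame of blank between -0.095 and 0.095 m and x of red_marker_tip in the frame of blank between -0.07 and 0.07 m and linear speed of red_marker above 0.12 m/s).
It fails at once if the red marker is pressed on the blank with more than 40 N (contact force between red_marker and blank above 40 N).
It fails at once if a toy, the glue bottle or the sanding block is shifted more than 30 mm (distance of any of bear_tray, toy_car, glue_bottle, sanding_block from where it was at the start of the episode above 0.03 m).
It also fails if it takes over 72 s, if anything falls off the work surface, if the arm or the gripper's body presses on something with over 40 N, if the wrist force passes 120 N, or if a joint passes its speed limit or range.

## Working session

There is one attempt and no reset: what is moved stays moved. The work goes in short steps, Python scripts to look and compute and a shell command to move; the robot and the scene stay as the last step left them, time stands still between calls to the robot, and variables do not carry over. Pictures are saved under pics/ and viewed, and the job is handed in when it is done.

```bash
ls; mkdir -p pics
cat > h.py <<'E'
import numpy as np, cv2
from workcell import readout, optics, workorder, env
def snap(name, fn=None):
    d=optics.read_camera(name)
    if fn: cv2.imwrite(fn, d['frame'][:,:,::-1])
    np.savez('/tmp/%s.npz'%name, **{k:np.asarray(v) for k,v in d.items()})
    return d
def cloud(d):
    K=d['intrinsics'];R=d['R'];t=d['t'];Z=d['depth']
    v,u=np.mgrid[0:Z.shape[0],0:Z.shape[1]]
    P=np.stack([(u-K[0,2])/K[0,0]*Z,(v-K[1,2])/K[1,1]*Z,Z],-1)
    W=(P-t)@R
    W[Z==0]=np.nan
    return W
E
python3 - <<'E'
from h import *
print(readout.get_state())
print([a for a in dir(env) if a[0]!='_'], env.tcp_to_tips)
for n in ['scene','top','wrist']:
    d=snap(n,'pics/%s0.png'%n); print(n,d['intrinsics'].tolist(),d['R'].tolist(),d['t'].tolist())
E
```

```text
pics
{'clock': 0.0, 'joint_pos': array([-1.36961672e+00,  3.14028503e-01,  4.49547860e-02,  1.30360328e+00,
        9.79835959e-06,  1.43121792e+00]), 'qvel': array([ 6.70084407e-04, -2.14116110e-03, -3.99966650e-04,  6.05353061e-04,
        9.60244290e-04, -7.89568975e-05]), 'tau': array([ 8.41090259e-04, -4.80629754e+01,  2.98531580e+01,  1.93648925e-02,
       -7.08863445e-05, -3.09836722e-06]), 'tcp_pos': array([ 0.19205785, -0.54137891,  0.20918304]), 'orientation': array([-9.40041850e-04,  9.85520141e-01,  1.69555796e-01, -2.40615103e-05]), 'wrist_force': array([ 0.5494686 ,  0.2981756 , -0.01167889]), 'ft_torque': array([-0.02896829, -0.00434718, -0.01787987]), 'finger_gap': 0.08537108716823229}
['MotionError', 'tcp_to_tips'] 0.008
scene [[491.57985360349505, 0.0, 277.15141642363784], [0.0, 491.57985360349505, 210.17032159515497], [0.0, 0.0, 1.0]] [[-0.37766195840275285, 0.9257270078379843, -0.020023789220062222], [0.5128088653642133, 0.19110302770331752, -0.8369627831669058], [-0.7709724461868044, -0.32635738043126455, -0.5468933602255355]] [0.13167222516102423, -0.23677200371129462, 1.8691405872728213]
top [[419.23094531389813, 0.0, 277.7252547510037], [0.0, 419.23094531389813, 212.23343126958903], [0.0, 0.0, 1.0]] [[0.012215963476620113, -0.999897473854403, 0.007470744000533553], [-0.9967816951131679, -0.012769195485992285, -0.07914038118406842], [0.07922766261639315, -0.0064799248625379965, -0.9968354869536492]] [0.07204554899107915, 0.4834334732019428, 1.0896921649398685]
wrist [[366.89050625686707, 0.0, 271.0845942813248], [0.0, 366.89050625686707, 211.33356373455774], [0.0, 0.0, 1.0]] [[0.33486885051670606, -0.9422630983040727, -0.0017625345471380133], [-0.8933033925522439, -0.3180631743498726, 0.3175608067396452], [-0.29978642699140295, -0.10476674423161385, -0.9482362719780532]] [-0.5737556766071058, -0.04208349699996483, 0.3811350521688149]
```

View pics/scene0.png

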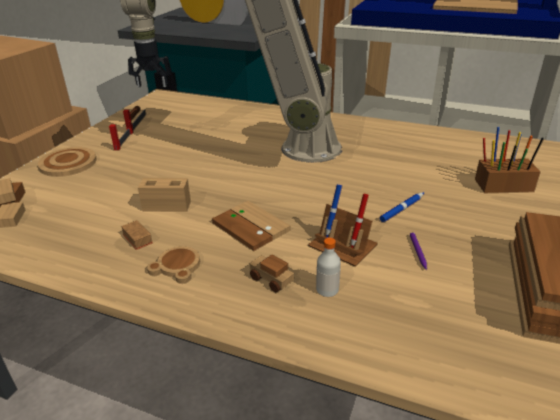

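View pics/top0.png

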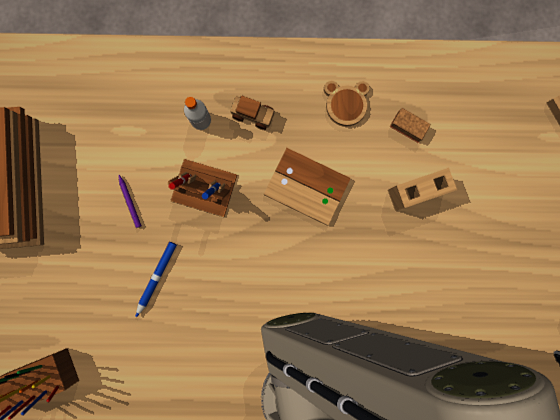

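View pics/wrist0.png

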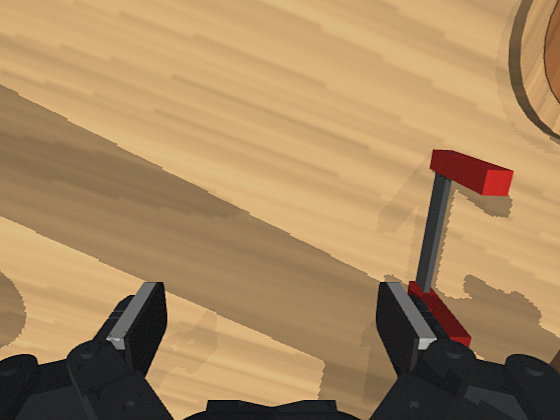

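Scene view: the red marker (360,222) and small blue marker (334,210) stand in the rest at (345,240). The bigger blue pen lies at (403,207) and the purple marker at (418,250). The blank is at (250,228), the holder at (165,195). The top view agrees: rest (205,187), blank (310,187), holder (428,192).

Candidates for the targets:
- **Blue:** small one in the rest, top (212,190), or the large lying one, top (157,280).
- **Red:** the one in the rest, top (178,183); the purple one, top (130,200); the red clamp, scene (118,135).

By the description I choose the two in the rest. Next is a close crop to check.

Run:
```python
from h import *
t=np.load('/tmp/top.npz'); s=np.load('/tmp/scene.npz')
a=t['frame'][140:235,150:370,::-1]; a=cv2.resize(a,None,fx=3.6,fy=3.6,interpolation=cv2.INTER_CUBIC)
b=s['frame'][170:275,290:400,::-1]; b=cv2.resize(b,None,fx=2.4,fy=2.4,interpolation=cv2.INTER_CUBIC)
cv2.imwrite('pics/c1.png',a); 
b2=cv2.resize(s['frame'][170:280,200:440,::-1],None,fx=3.3,fy=3.3,interpolation=cv2.INTER_CUBIC)
cv2.imwrite('pics/c2.png',b2); print(a.shape,b2.shape)
W=cloud(t)
for (u,v) in [(176,184),(172,184),(212,190),(205,170),(190,200),(157,280),(300,200),(410,200),(428,192)]:
    print((u,v),W[v,u].round(4))
```

```text
(342, 792, 3) (363, 792, 3)
(176, 184) [0.5342 0.3159 0.1574]
(172, 184) [0.533  0.3233 0.1651]
(212, 190) [0.5259 0.2375 0.1219]
(205, 170) [0.5949 0.2751 0.0069]
(190, 200) [0.5132 0.3129 0.0078]
(157, 280) [0.3013 0.3908 0.0175]
(300, 200) [0.5156 0.0195 0.0205]
(410, 200) [ 0.5121 -0.2515  0.085 ]
(428, 192) [ 0.5329 -0.2969  0.0849]
```

View pics/c1.png

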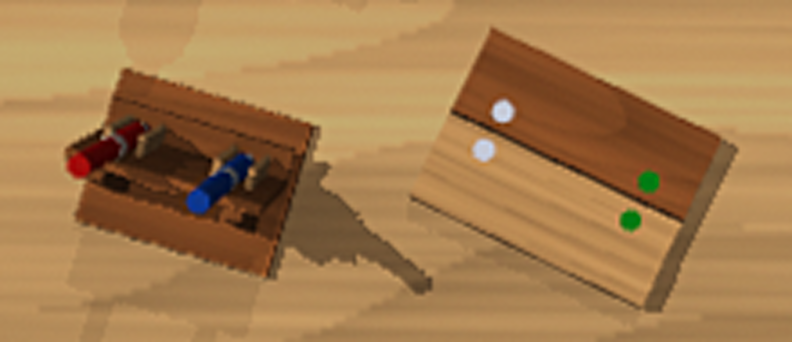

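View pics/c2.png

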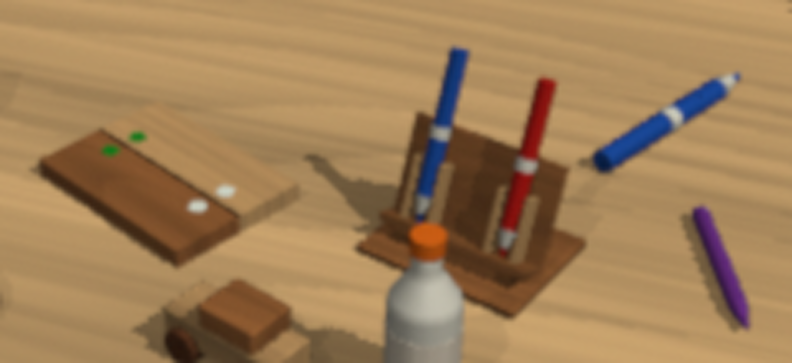

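The crop confirms it: in the rest, red is on the +y side and the small blue on the -y side, both tails leaning toward the robot. The big blue pen (crop 665,120) and the purple one (720,265) are decoys. Now I'll measure the markers, rest, seam, holder and bystanders.

```bash
cat > fit.py <<'E'
from h import *
t=dict(np.load('/tmp/top.npz')); s=dict(np.load('/tmp/scene.npz'))
def hsv(d): return cv2.cvtColor(d['frame'],cv2.COLOR_RGB2HSV).astype(int)
def marker_pts(d,color,box):
    W=cloud(d);H=hsv(d);h,sa,v=H[...,0],H[...,1],H[...,2]
    if color=='red': m=((h<6)|(h>174))&(sa>190)&(v>70)
    else: m=(h>105)&(h<125)&(sa>150)&(v>60)
    m&=(W[...,0]>box[0])&(W[...,0]<box[1])&(W[...,1]>box[2])&(W[...,1]<box[3])&(W[...,2]>0.03)
    return W[m]
def axisfit(P,cam,r=0.008):
    # fit cylinder radius r via least squares
    from scipy.optimize import least_squares
    c0=P.mean(0);
    def f(p):
        a=np.array([p[2],p[3],1.0]);a/=np.linalg.norm(a)
        q=P-np.array([p[0],p[1],c0[2]]); dd=np.linalg.norm(q-np.outer(q@a,a),axis=1)-r
        return dd
    away=c0-cam; away/=np.linalg.norm(away)
    r_=least_squares(f,[c0[0]+away[0]*r,c0[1]+away[1]*r,-0.33,0.09],loss='soft_l1',f_scale=0.002)
    a=np.array([r_.x[2],r_.x[3],1]);a/=np.linalg.norm(a)
    return np.array([r_.x[0],r_.x[1],c0[2]]),a,np.sqrt(np.mean(r_.fun**2)),P
for col,box in [('red',(0.45,0.65,0.25,0.40)),('blue',(0.45,0.65,0.18,0.29))]:
    for n,d in [('top',t),('scene',s)]:
        P=marker_pts(d,col,box); cam=-d['R'].T@d['t']
        if len(P)<10: print(col,n,len(P)); continue
        c,a,rms,_=axisfit(P,cam)
        proj=(P-c)@a
        print(col,n,len(P),'c',c.round(4),'a',a.round(3),'lean',np.degrees(np.arccos(a[2])).round(1),'rms',rms.round(4),'zmax',P[:,2].max().round(4),'tail',(c+a*proj.max()).round(4), 'at z=.12',(c+a*(0.12-c[2])/a[2]).round(4))
# planar things in top
W=cloud(t);H=hsv(t)
def rect(m,name):
    p=W[m][:,:2].astype(np.float32); (cx,cy),(w,h),ang=cv2.minAreaRect(p); print(name,len(p),'c',round(cx,4),round(cy,4),'size',round(w,4),round(h,4),'ang',round(ang,2),'z',np.median(W[m][:,2]).round(4))
def near(x,y,r): return np.hypot(W[...,0]-x,W[...,1]-y)<r
Z=W[...,2]
rect(near(0.53,0.0,0.16)&(Z>0.011)&(Z<0.027),'blank')
rect(near(0.52,-0.28,0.12)&(Z>0.078)&(Z<0.092),'holder top')
rect(near(0.53,0.27,0.13)&(Z>0.004)&(Z<0.012),'rest base')
for n,x,y in [('glue',0.72,0.27),('car',0.72,0.14),('bear',0.74,-0.1),('sand',0.68,-0.25)]:
    rect(near(x,y,0.1)&(Z>0.012),n)
# dots and seam
h,sa,v=H[...,0],H[...,1],H[...,2]
reg=near(0.53,0.0,0.13)
g=reg&(h>45)&(h<75)&(sa>120); w=reg&(sa<50)&(v>150)
for nm,m in [('green',g),('white',w)]:
    n,l,st,ce=cv2.connectedComponentsWithStats(m.astype(np.uint8))
    for i in range(1,n):
        if st[i,4]>4: print(nm,st[i,4],ce[i].round(2),W[l==i].mean(0).round(4))
E
python3 fit.py
```

```text
red top 56 c [0.5394 0.3267 0.1376] a [-0.312  0.117  0.943] lean 19.5 rms 0.0032 zmax 0.1699 tail [0.5294 0.3305 0.1681] at z=.12 [0.5452 0.3245 0.12  ]
red scene 187 c [0.5473 0.3186 0.1115] a [-0.324  0.102  0.94 ] lean 19.9 rms 0.0022 zmax 0.1672 tail [0.5291 0.3243 0.1644] at z=.12 [0.5444 0.3195 0.12  ]
blue top 59 c [0.5134 0.2468 0.1425] a [-0.336  0.094  0.937] lean 20.4 rms 0.0025 zmax 0.169 tail [0.5044 0.2493 0.1677] at z=.12 [0.5215 0.2445 0.12  ]
blue scene 152 c [0.5259 0.2406 0.1099] a [-0.326  0.099  0.94 ] lean 19.9 rms 0.0023 zmax 0.1667 tail [0.5069 0.2464 0.1646] at z=.12 [0.5224 0.2417 0.12  ]
blank 3724 c 0.5541 0.002 size 0.1903 0.141 ang 64.88 z 0.0177
holder top 1078 c 0.5445 -0.2927 size 0.0601 0.1426 ang 19.63 z 0.0846
rest base 1309 c 0.5326 0.2629 size 0.2502 0.2441 ang 46.05 z 0.0076
glue 830 c 0.7411 0.2469 size 0.0594 0.1445 ang 14.53 z 0.0848
car 924 c 0.7474 0.1509 size 0.1105 0.0599 ang 72.69 z 0.0435
bear 1425 c 0.7783 -0.1029 size 0.1197 0.1139 ang 89.14 z 0.0181
sand 712 c 0.7218 -0.2737 size 0.0899 0.0528 ang 59.51 z 0.0334
green 25 [329.76 189.84] [ 0.5441 -0.0596  0.0181]
green 21 [324.81 200.95] [ 0.5142 -0.0465  0.0182]
white 29 [289.28 170.59] [0.5943 0.0486 0.0186]
white 29 [283.9  181.31] [0.5653 0.0627 0.0184]
```

Picture and depth numbers agree:
- **Seam:** green end (0.529,-0.053), white end (0.580,0.056), 120 mm apart.
- **Holder:** centred at (0.5445,-0.2927), yaw 19.6°.
- **Markers:** both lean 20°, rest yaw about -15.8°.

I'll write a small helper that converts target poses into tool-frame slides and turns, then make the first transit.

```bash
cat >> h.py <<'E'
from scipy.spatial.transform import Rotation as Ro
def pose():
    s=readout.get_state(); q=s['orientation']; return s,np.array(s['tcp_pos']),Ro.from_quat([q[1],q[2],q[3],q[0]])
def Rtool(zdir,ydir):
    z=np.array(zdir)/np.linalg.norm(zdir); y=np.array(ydir,float); y-=z*(y@z); y/=np.linalg.norm(y)
    return Ro.from_matrix(np.stack([np.cross(y,z),y,z],1))
def down(phi): # tool x at world yaw phi deg
    p=np.radians(phi); return Rtool([0,0,-1],[np.sin(p),-np.cos(p),0])
def delta(p,R):
    s,p0,R0=pose()
    sl=R0.inv().apply(np.array(p)-p0); tu=np.degrees((R0.inv()*R).as_rotvec())
    print('t=%.2f slide'%s['clock'],(sl*1000).round(1),'mm turn',tu.round(2),'deg')
    return sl,tu
psi=np.radians(-15.8)
A=np.array([-np.sin(np.radians(20))*np.cos(psi),-np.sin(np.radians(20))*np.sin(psi),np.cos(np.radians(20))])
RY=np.array([-np.sin(psi),np.cos(psi),0])
E
python3 - <<'E'
from h import *
delta([0.50,-0.16,0.25],down(89.5))
E
```

```text
t=0.15 slide [ 417.7 -256.8  -40.2] mm turn [-6.000e-02 -6.000e-02 -6.997e+01] deg
```

```bash
python3 -m handwheel '{"slide":[[0.035,-0.021,-0.003],[0.07,-0.043,-0.007],[0.104,-0.064,-0.010],[0.139,-0.085,-0.014],[0.174,-0.107,-0.017],[0.208,-0.128,-0.020],[0.243,-0.149,-0.024],[0.278,-0.171,-0.027],[0.313,-0.192,-0.031],[0.347,-0.213,-0.034],[0.382,-0.235,-0.037],[0.417,-0.256,-0.041]],"turn":[[0,0,-6],[0,0,-12],[0,0,-18],[0,0,-24],[0,0,-30],[0,0,-36],[0,0,-42],[0,0,-48],[0,0,-54],[0,0,-60],[0,0,-65],[0,0,-70]],"fingers":[1,1,1,1,1,1,1,1,1,1,1,1]}' 40
python3 - <<'E'
from h import *
tip=np.array([0.578,0.3115,0.024])
delta(tip+A*0.19,Rtool(-A,RY)); print(A,tip+A*.19)
E
```

```text
clock: 1.15
tcp_pos: [0.5002, -0.1589, 0.2508]
orientation: [-0.001, 0.708, 0.706, 0.0]
wrist_force: [0.4, 0.1, -0.3]
finger_gap: 0.0855
t=1.15 slide [488.   13.5  49. ] mm turn [-12.96 -17.2  -73.62] deg
[-0.32909794  0.09312533  0.93969262] [0.51547139 0.32919381 0.2025416 ]
```

```bash
python3 -m handwheel '{"slide":[[0.041,0,0],[0.082,0,0],[0.123,-0.001,0],[0.164,-0.001,0],[0.205,-0.001,0],[0.246,-0.002,0],[0.287,-0.002,0],[0.328,-0.002,0],[0.369,-0.002,0],[0.410,-0.003,0.001],[0.452,-0.003,0.001],[0.493,-0.003,0.001]],"turn":[[-1.1,-1.4,-6.1],[-2.2,-2.9,-12.3],[-3.2,-4.3,-18.4],[-4.3,-5.7,-24.5],[-5.4,-7.2,-30.7],[-6.5,-8.6,-36.8],[-7.6,-10,-42.9],[-8.6,-11.5,-49.1],[-9.7,-12.9,-55.2],[-10.8,-14.3,-61.3],[-11.9,-15.8,-67.5],[-13,-17.2,-73.6]],"fingers":[1,1,1,1,1,1,1,1,1,1,1,1]}'
python3 - <<'E'
from h import *
d=snap('wrist','pics/wrist1.png')
tip=np.array([0.578,0.3115,0.024])
delta(tip+A*0.101,Rtool(-A,RY))
E
```

```text
clock: 2.15
tcp_pos: [0.4982, 0.3364, 0.2503]
orientation: [0.173, 0.133, 0.976, -0.024]
wrist_force: [0.5, -0.2, -0.5]
finger_gap: 0.0853
t=2.20 slide [ -3.4  -9.6 140.4] mm turn [0.48 0.05 0.84] deg
```

View pics/wrist1.png

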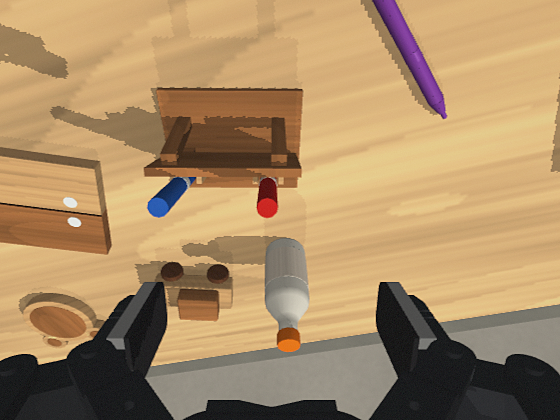

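The wrist view shows the red tail end at (267,207) near the tool axis column (271), and the small blue tail at (158,207). The glue bottle is farther off, at (288,300). I'll refine the axis from this closer view.

```bash
cat > fitw.py <<'E'
from h import *
import sys
from scipy.optimize import least_squares
d=dict(np.load('/tmp/wrist.npz'))
W=cloud(d);H=cv2.cvtColor(d['frame'],cv2.COLOR_RGB2HSV).astype(int);h,sa,v=H[...,0],H[...,1],H[...,2]
cam=-d['R'].T@d['t']; print('cam',cam.round(4))
for col in sys.argv[1:]:
    m=(((h<6)|(h>174))&(sa>170)&(v>50)) if col=='red' else ((h>105)&(h<125)&(sa>150)&(v>50))
    n,l,st,ce=cv2.connectedComponentsWithStats(m.astype(np.uint8))
    for i in range(1,n):
        if st[i,4]<40: continue
        P=W[l==i]; P=P[np.isfinite(P[:,0])]
        # tail disc: points nearest along A within 2.5mm of max
        s=P@A; top=P[s>np.percentile(s,98)-0.003]
        (cx,cy),r=cv2.minEnclosingCircle(np.stack([top@np.cross(RY,A),top@RY],1).astype(np.float32))
        c=cx*np.cross(RY,A)+cy*RY+A*np.median(top@A)
        print(col,st[i],'tail disc c',c.round(4),'r',round(r,4),'mean',top.mean(0).round(4),'->tip',(c-0.15*A).round(4), 'at z=.12',(c+A*(0.12-c[2])/A[2]).round(4))
        side=P[s<np.percentile(s,98)-0.006]
        def f(p): 
            q=side-(c+p[0]*np.cross(RY,A)+p[1]*RY); return np.linalg.norm(q-np.outer(q@A,A),axis=1)-0.008
        if len(side)>30:
            r_=least_squares(f,[0,0],loss='soft_l1',f_scale=0.002); cc=c+r_.x[0]*np.cross(RY,A)+r_.x[1]*RY
            print('   side fit',len(side),'at z=.12',(cc+A*(0.12-cc[2])/A[2]).round(4),'rms',np.sqrt(np.mean(r_.fun**2)).round(4))
E
python3 fitw.py red blue
```

```text
cam [0.37   0.3723 0.3768]
red [257 178  21  40 661] tail disc c [0.5283 0.3254 0.1654] r 0.0079 mean [0.5277 0.3253 0.1652] ->tip [0.5776 0.3114 0.0245] at z=.12 [0.5442 0.3209 0.12  ]
   side fit 309 at z=.12 [0.5446 0.3208 0.12  ] rms 0.0002
blue [148 177  39  40 809] tail disc c [0.5071 0.2486 0.1656] r 0.0079 mean [0.506  0.2489 0.1652] ->tip [0.5564 0.2346 0.0247] at z=.12 [0.5231 0.2441 0.12  ]
   side fit 440 at z=.12 [0.5227 0.2437 0.12  ] rms 0.0002
```

Run:
```python
from h import *
tip=np.array([0.5776,0.3114,0.0245])
delta(tip+A*0.165,Rtool(-A,RY));delta(tip+A*0.101,Rtool(-A,RY))
```

```text
t=2.20 slide [-3.3 -9.3 75.8] mm turn [0.48 0.05 0.84] deg
t=2.20 slide [ -3.2  -9.8 139.8] mm turn [0.48 0.05 0.84] deg
```

Run:
```python
from h import *
s,p,R=pose(); print(p,R.as_matrix().round(4), s['qvel'].round(3), s['joint_pos'].round(3)); print(Rtool(-A,RY).as_matrix().round(4))
```

```text
[0.49753977 0.3430056  0.24970117] [[-0.9078  0.2562  0.3321]
 [ 0.2416  0.9666 -0.0853]
 [-0.3429  0.0028 -0.9394]] [-0.082 -0.034 -0.046  0.053  0.007  0.091] [ 0.61   0.175 -0.094  1.068 -0.263  0.838]
[[-0.9042  0.2723  0.3291]
 [ 0.2559  0.9622 -0.0931]
 [-0.342  -0.     -0.9397]]
```

The arm was still settling after the fast move. I'll go to a pre-grasp point just above the tail, let it settle, then measure again.

```bash
python3 -m handwheel '{"slide":[[-0.001,-0.003,0.015],[-0.002,-0.006,0.03],[-0.003,-0.009,0.045],[-0.003,-0.009,0.06],[-0.003,-0.009,0.07],[-0.003,-0.009,0.076],[-0.003,-0.009,0.076],[-0.003,-0.009,0.076],[-0.003,-0.009,0.076]],"turn":[[0.2,0,0.3],[0.5,0,0.6],[0.5,0,0.8],[0.5,0,0.8],[0.5,0,0.8],[0.5,0,0.8],[0.5,0,0.8],[0.5,0,0.8],[0.5,0,0.8]],"fingers":[1,1,1,1,1,1,1,1,1]}'
python3 - <<'E'
from h import *
d=snap('wrist','pics/wrist2.png')
tip=np.array([0.5776,0.3114,0.0245])
s,p,R=pose(); print(p,s['qvel'].round(3))
delta(tip+A*0.101,Rtool(-A,RY))
E
python3 fitw.py red
```

```text
clock: 2.95
tcp_pos: [0.5236, 0.3273, 0.1802]
orientation: [0.173, 0.135, 0.975, -0.024]
wrist_force: [0.1, -0.8, -0.3]
finger_gap: 0.0854
[0.52362028 0.3274785  0.1804446 ] [ 0.001 -0.002 -0.    -0.001  0.001 -0.   ]
t=3.00 slide [ 0.5 -0.8 64.8] mm turn [0.05 0.12 0.02] deg
cam [0.3955 0.3638 0.3067]
red [ 255  201   29   61 1397] tail disc c [0.5283 0.3252 0.1654] r 0.0083 mean [0.5277 0.3253 0.1652] ->tip [0.5777 0.3112 0.0245] at z=.12 [0.5443 0.3207 0.12  ]
   side fit 720 at z=.12 [0.5446 0.3207 0.12  ] rms 0.0002
```

View pics/wrist2.png

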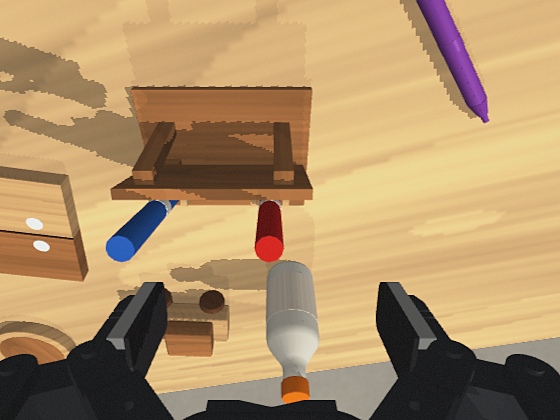

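Settled and aligned within 1 mm: the red tail disc at (269,248) is centred between the jaws, and blue at (122,248) is clear of the left finger. Descending along the axis.

```bash
python3 -m handwheel '{"slide":[[0,-0.001,0.008],[0,-0.001,0.017],[0,-0.001,0.026],[0,-0.001,0.035],[0,-0.001,0.044],[0,-0.001,0.053],[0,-0.001,0.060],[0,-0.001,0.065],[0,-0.001,0.065],[0,-0.001,0.065],[0,-0.001,0.065]],"turn":[[0,0,0],[0,0,0],[0,0,0],[0,0,0],[0,0,0],[0,0,0],[0,0,0],[0,0,0],[0,0,0],[0,0,0],[0,0,0]],"fingers":[1,0.9,0.8,0.7,0.6,0.6,0.6,0.6,0.6,0.6,0.6]}'
python3 - <<'E'
from h import *
tip=np.array([0.5776,0.3114,0.0245])
s,p,R=pose(); print(p,s['qvel'].round(3),s['wrist_force'])
delta(tip+A*0.101,Rtool(-A,RY))
d=snap('wrist','pics/wrist3.png')
E
```

```text
clock: 3.92
tcp_pos: [0.5451, 0.3207, 0.1198]
orientation: [0.173, 0.135, 0.975, -0.023]
wrist_force: [-0.8, -1.0, 0.0]
finger_gap: 0.0513
[0.54509981 0.32065515 0.1197895 ] [ 0.001 -0.005  0.004 -0.    -0.001  0.001] [-0.83797408 -0.96373305  0.04236763]
t=3.92 slide [ 0.8 -0.1  0.1] mm turn [0.07 0.14 0.01] deg
```

View pics/wrist3.png

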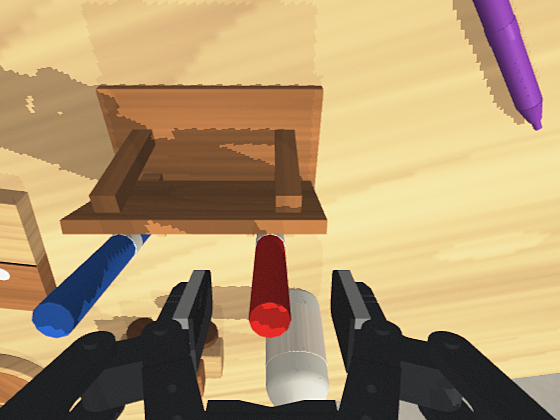

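The red marker (270,290) sits centred between the pads, so I'm closing the gripper.

```bash
python3 -m handwheel '{"slide":[[0,0,0],[0,0,0],[0,0,0],[0,0,0],[0,0,0],[0,0,0],[0,0,0],[0,0,0]],"turn":[[0,0,0],[0,0,0],[0,0,0],[0,0,0],[0,0,0],[0,0,0],[0,0,0],[0,0,0]],"fingers":[0,0,0,0,0,0,0,0]}' 45
python3 - <<'E'
from h import *
s,p,R=pose(); print(p,s['qvel'].round(3),s['wrist_force'].round(2),s['finger_gap'])
tip=np.array([0.5776,0.3114,0.0245])
delta(tip+A*0.2,Rtool(-A,RY))
E
```

```text
clock: 4.63
tcp_pos: [0.5454, 0.3209, 0.1206]
orientation: [0.174, 0.135, 0.975, -0.023]
wrist_force: [-1.9, -0.2, 5.2]
finger_gap: 0.0146
[0.5454032  0.32089834 0.12055106] [-0.002  0.002  0.001 -0.001  0.001  0.001] [-1.9  -0.17  5.16] 0.01456721077954866
t=4.63 slide [  1.   -0.2 -98.3] mm turn [0.11 0.19 0.  ] deg
```

```bash
python3 -m handwheel '{"slide":[[0,0,-0.005],[0,0,-0.013],[0,0,-0.023],[0,0,-0.035],[0,0,-0.047],[0,0,-0.059],[0,0,-0.071],[0,0,-0.083],[0,0,-0.095],[0,0,-0.105],[0,0,-0.110],[0,0,-0.110]],"turn":[[0,0,0],[0,0,0],[0,0,0],[0,0,0],[0,0,0],[0,0,0],[0,0,0],[0,0,0],[0,0,0],[0,0,0],[0,0,0],[0,0,0]],"fingers":[0,0,0,0,0,0,0,0,0,0,0,0]}'
python3 - <<'E'
from h import *
s,p,R=pose(); print(p,s['qvel'].round(3),s['wrist_force'].round(2),s['finger_gap'])
delta([0.5292,-0.0530,0.18],down(164.2))
snap('scene','pics/scene1.png');snap('wrist','pics/wrist4.png')
E
```

```text
clock: 5.63
tcp_pos: [0.509, 0.3317, 0.2256]
orientation: [0.175, 0.135, 0.975, -0.022]
wrist_force: [-0.6, 0.6, -0.2]
finger_gap: 0.0145
[0.50898476 0.33171192 0.225644  ] [-0.008  0.018 -0.027 -0.028  0.    -0.003] [-0.62  0.64 -0.24] 0.014526561113193694
t=5.63 slide [-100.7 -365.    84.4] mm turn [ 0.23 20.28  0.04] deg
```

View pics/wrist4.png

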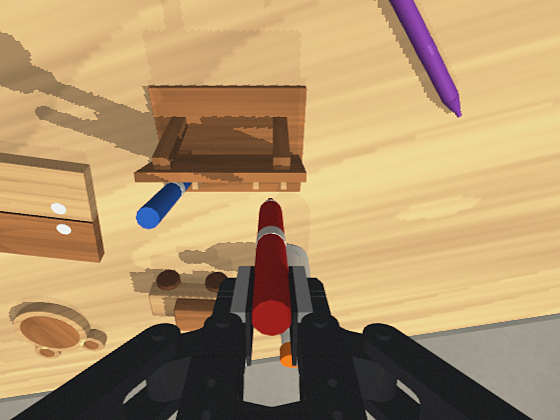

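View pics/scene1.png

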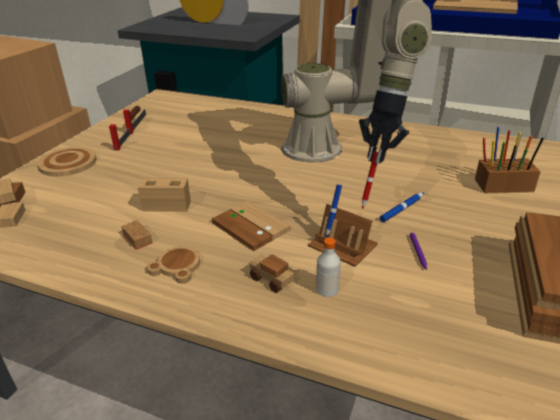

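The red marker is out of the rest: its nib is at wrist (270,200) and it hangs clear in the scene view. The blue one is still in the rest. Next I'll measure the tip in the tool frame.

```bash
cat > tipfit.py <<'E'
from h import *
from scipy.optimize import least_squares
import sys
def tipfit(d,col='red'):
    s,p,R=pose()
    W=cloud(d);T=R.inv().apply((W-p).reshape(-1,3)).reshape(W.shape)
    H=cv2.cvtColor(d['frame'],cv2.COLOR_RGB2HSV).astype(int);h,sa,v=H[...,0],H[...,1],H[...,2]
    m=(((h<6)|(h>174))&(sa>150)&(v>40)) if col=='red' else ((h>105)&(h<125)&(sa>150)&(v>40))
    n,l,st,ce=cv2.connectedComponentsWithStats(m.astype(np.uint8))
    # points near tool axis, z from -0.03 to 0.08 (barrel), any color for tip
    rr=np.hypot(T[...,0],T[...,1])
    P=T[m&(rr<0.03)&(T[...,2]>-0.04)&(T[...,2]<0.075)]
    camT=R.inv().apply(-d['R'].T@d['t']-p)
    def f(x):
        a=np.array([x[2],x[3],1.]);a/=np.linalg.norm(a);q=P-np.array([x[0],x[1],0]);return np.linalg.norm(q-np.outer(q@a,a),axis=1)-0.008
    # drop tail disc
    P=P[P[:,2]>-0.042]
    r=least_squares(f,[0,0,0,0],loss='soft_l1',f_scale=0.001)
    print(col,len(P),'axis at TCP plane (mm)',(r.x[:2]*1000).round(2),'slopes deg',np.degrees(r.x[2:]).round(2),'rms mm',(1000*np.sqrt(np.mean(r.fun**2))).round(2))
    near=(rr<0.03)&(T[...,2]>0.02)&(T[...,2]<0.13)
    q=T[near]; zt=q[:,2].max(); k=q[q[:,2]>zt-0.006]
    print('farthest near-axis z (mm)',(zt*1000).round(1),'tip pts mean',(k.mean(0)*1000).round(1),len(k))
    allr=T[m&(rr<0.03)]; print('red z range mm',(np.percentile(allr[:,2],[0.5,99.5])*1000).round(1))
    zt=0.101
    return r.x
if __name__=='__main__':
    d=snap('wrist') if len(sys.argv)<2 else dict(np.load('/tmp/wrist.npz'))
    tipfit(d)
E
python3 tipfit.py old
python3 - <<'E'
from h import *
delta([0.5292,-0.0530,0.18],down(164.2))
E
```

```text
red 2264 axis at TCP plane (mm) [0.49 0.72] slopes deg [ 0.14 -0.18] rms mm 0.3
farthest near-axis z (mm) 129.7 tip pts mean [ 13.5   0.  126.7] 652
red z range mm [-49.9  73.2]
t=5.73 slide [-101.5 -364.2   83.2] mm turn [ 0.12 20.19  0.03] deg
```

Tip in the tool frame is about (0.7, 0.4, 100) mm, so it's coaxial within 1 mm. Blue's tail (z 0.168) lies on the straight path, so I'll lift first and then cross over.

Run:
```python
from h import *
for w in [[0.507,0.332,0.31],[0.515,0.14,0.30],[0.5292,-0.0530,0.19]]: delta(w,down(164.2))
```

```text
t=5.73 slide [-28.    0.6 -81.6] mm turn [ 0.12 20.19  0.03] deg
t=5.73 slide [ -80.8 -182.   -51.9] mm turn [ 0.12 20.19  0.03] deg
t=5.73 slide [-105.  -364.1   73.8] mm turn [ 0.12 20.19  0.03] deg
```

```bash
python3 -m handwheel '{"slide":[[-0.005,0,-0.015],[-0.012,0,-0.035],[-0.020,0,-0.058],[-0.028,0,-0.082],[-0.033,-0.012,-0.080],[-0.038,-0.034,-0.076],[-0.045,-0.060,-0.072],[-0.052,-0.086,-0.067],[-0.059,-0.112,-0.063],[-0.066,-0.138,-0.059],[-0.074,-0.162,-0.055],[-0.081,-0.182,-0.052]],"turn":[[0,2,0],[0,5,0],[0,8,0],[0,11,0],[0,14,0],[0,17,0],[0.1,20.2,0],[0.1,20.2,0],[0.1,20.2,0],[0.1,20.2,0],[0.1,20.2,0],[0.1,20.2,0]],"fingers":[0,0,0,0,0,0,0,0,0,0,0,0]}'
python3 - <<'E'
from h import *
delta([0.5292,-0.0530,0.15],down(164.2))
E
```

```text
clock: 6.73
tcp_pos: [0.5149, 0.138, 0.2989]
orientation: [-0.001, 0.138, 0.99, -0.0]
wrist_force: [0.3, -0.3, -0.9]
finger_gap: 0.0146
t=6.73 slide [ -66.2 -179.7  148.9] mm turn [-0.05 -0.12 -0.03] deg
```

```bash
python3 -m handwheel '{"slide":[[-0.005,-0.013,0.011],[-0.012,-0.033,0.027],[-0.020,-0.055,0.045],[-0.028,-0.077,0.064],[-0.037,-0.099,0.082],[-0.045,-0.121,0.100],[-0.052,-0.141,0.117],[-0.058,-0.158,0.131],[-0.063,-0.171,0.142],[-0.066,-0.178,0.148],[-0.066,-0.180,0.149],[-0.066,-0.180,0.149]],"turn":[[0,-0.1,0],[0,-0.1,0],[0,-0.1,0],[0,-0.1,0],[0,-0.1,0],[0,-0.1,0],[0,-0.1,0],[0,-0.1,0],[0,-0.1,0],[0,-0.1,0],[0,-0.1,0],[0,-0.1,0]],"fingers":[0,0,0,0,0,0,0,0,0,0,0,0]}'
python3 - <<'E'
from h import *
from tipfit import tipfit
d=snap('wrist','pics/wrist5.png'); snap('top','pics/top5.png'); snap('scene','pics/scene5.png')
s,p,R=pose(); print(p,s['qvel'].round(3),s['wrist_force'].round(2))
tipfit(d)
# dots in the wrist view
W=cloud(d);H=cv2.cvtColor(d['frame'],cv2.COLOR_RGB2HSV).astype(int);h,sa,v=H[...,0],H[...,1],H[...,2]
z=np.abs(W[...,2]-0.018)<0.006
for nm,m in [('green',z&(h>45)&(h<75)&(sa>120)),('white',z&(sa<50)&(v>150))]:
    n,l,st,ce=cv2.connectedComponentsWithStats(m.astype(np.uint8))
    for i in range(1,n):
        if st[i,4]>60: 
            P=W[l==i][:,:2].astype(np.float32); print(nm,st[i,4],ce[i].round(1),W[l==i].mean(0).round(4),cv2.minEnclosingCircle(P))
E
```

```text
clock: 7.73
tcp_pos: [0.5285, -0.0534, 0.1493]
orientation: [-0.001, 0.138, 0.99, -0.0]
wrist_force: [-0.2, 0.3, 0.3]
finger_gap: 0.0145
[ 0.52936956 -0.05254438  0.15066413] [ 0.005 -0.006  0.003 -0.002 -0.    -0.002] [0.74 0.37 0.08]
red 2365 axis at TCP plane (mm) [ 1.7 -0.7] slopes deg [ 0.34 -0.22] rms mm 0.31
farthest near-axis z (mm) 130.0 tip pts mean [  7.5   3.4 129.8] 15
red z range mm [-47.9  75.2]
green 278 [274.5 174.1] [ 0.5139 -0.0461  0.0192] ((0.5139611959457397, -0.046254102140665054), 0.00793065968900919)
white 285 [416.4 196.6] [0.5647 0.0626 0.0191] ((0.5649204850196838, 0.06271583586931229), 0.008284300565719604)
white 258 [405.8 231.9] [0.5937 0.049  0.0191] ((0.5937697887420654, 0.0490083210170269), 0.00825529359281063)
```

View pics/wrist5.png

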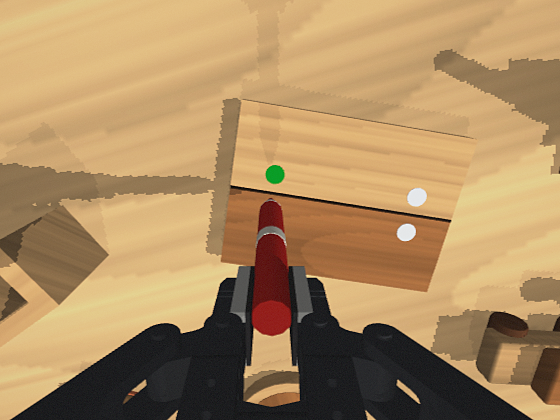

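The wrist view shows one green dot (274,174), the white dots (417,197) and (406,232), and the nib at (270,200) just off the seam line. Dot positions agree with the top view within 1 mm. I'll descend to about 8 mm above the wood, settle, and compare tip with seam in the same image.

```bash
python3 -m handwheel '{"slide":[[0,0,0.003],[-0.001,0,0.008],[-0.001,0,0.013],[-0.001,0,0.018],[-0.001,0,0.022],[-0.001,0,0.0245],[-0.001,0,0.0245],[-0.001,0,0.0245],[-0.001,0,0.0245]],"turn":[[0,0,0],[0,0,0],[0,0,0],[0,0,0],[0,0,0],[0,0,0],[0,0,0],[0,0,0],[0,0,0]],"fingers":[0,0,0,0,0,0,0,0,0]}'
cat > rel.py <<'E'
from h import *
from tipfit import tipfit
s,p,R=pose(); print('tcp',p.round(4),s['qvel'].round(3),'F',s['wrist_force'].round(2))
d=snap('wrist')
x=tipfit(d)
zt=0.1001
tipT=np.array([x[0]+x[2]*zt,x[1]+x[3]*zt,zt]); tw=p+R.apply(tipT)
print('tip world (wrist)',tw.round(4), 'tip-tcp', (tw-p).round(4))
W=cloud(d);H=cv2.cvtColor(d['frame'],cv2.COLOR_RGB2HSV).astype(int);h,sa,v=H[...,0],H[...,1],H[...,2]
z=np.abs(W[...,2]-0.0185)<0.005
# dark seam pixels: fit line in world
m=z&(v<60)&(np.hypot(W[...,0]-0.5545,W[...,1]-0.0013)<0.09)
P=W[m][:,:2]; dirn=np.array([np.cos(np.radians(65)),np.sin(np.radians(65))]);nrm=np.array([dirn[1],-dirn[0]])
c=np.array([0.5545,0.0013]); off=(P-c)@nrm; k=np.abs(off)<0.006; P=P[k]
l=cv2.fitLine(P.astype(np.float32),cv2.DIST_HUBER,0,0.001,0.001).ravel(); 
dv=l[:2]*np.sign(l[1]); nv=np.array([dv[1],-dv[0]])
print('seam line n=',len(P),'dir deg',np.degrees(np.arctan2(dv[1],dv[0])).round(2),'pt',l[2:].round(4),'across offset of tip (mm, +brown)',round(1000*float((tw[:2]-l[2:])@nv),2))
surf=W[z&(np.hypot(W[...,0]-0.5545,W[...,1]-0.0013)<0.06)]; print('surface z',np.median(surf[:,2]).round(4))
ws=[]
for nm,mm in [('green',z&(h>45)&(h<75)&(sa>120)),('white',z&(sa<50)&(v>150))]:
    n,l2,st,ce=cv2.connectedComponentsWithStats(mm.astype(np.uint8))
    for i in range(1,n):
        if st[i,4]>60:
            q=W[l2==i].mean(0); print(nm,st[i,4],q.round(4),'along from tip mm',round(1000*float((q[:2]-tw[:2])@dv),1))
E
python3 rel.py
```

```text
clock: 8.63
tcp_pos: [0.5304, -0.0529, 0.1263]
orientation: [0.0, 0.137, 0.991, -0.0]
wrist_force: [-0.0, -0.4, -1.7]
finger_gap: 0.0145
tcp [ 0.5304 -0.0529  0.1263] [ 0.    -0.003  0.004  0.001  0.     0.002] F [-0.04 -0.43 -1.71]
red 2304 axis at TCP plane (mm) [1.14 0.35] slopes deg [ 0.21 -0.21] rms mm 0.29
farthest near-axis z (mm) 109.8 tip pts mean [  4.4  -0.  107.7] 3665
red z range mm [-49.1  74.7]
tip world (wrist) [ 0.5291 -0.0526  0.0262] tip-tcp [-0.0014  0.0003 -0.1001]
seam line n= 513 dir deg 64.96 pt [ 0.5524 -0.0014] across offset of tip (mm, +brown) 0.52
surface z 0.0186
green 329 [ 0.514  -0.0462  0.0192] along from tip mm -0.6
white 331 [0.5648 0.0626 0.0192] along from tip mm 119.5
white 299 [0.5937 0.0489 0.0192] along from tip mm 119.3
```

Tip-to-seam offset is 0.5 mm across and 0.6 mm along, with about 8 mm to go. I'm descending slowly, watching the force.

```bash
python3 -m handwheel '{"slide":[[0,0,0.001],[0,0,0.002],[0,0,0.003],[0,0,0.004],[0,0,0.005],[0,0,0.0055],[0,0,0.006],[0,0,0.0065],[0,0,0.0065],[0,0,0.0065]],"turn":[[0,0,0],[0,0,0],[0,0,0],[0,0,0],[0,0,0],[0,0,0],[0,0,0],[0,0,0],[0,0,0],[0,0,0]],"fingers":[0,0,0,0,0,0,0,0,0,0]}'; python3 rel.py
```

```text
clock: 9.52
tcp_pos: [0.5309, -0.053, 0.1204]
orientation: [0.001, 0.137, 0.991, -0.0]
wrist_force: [-1.1, -0.4, 4.6]
finger_gap: 0.0145
tcp [ 0.5309 -0.053   0.1204] [-0.001  0.    -0.001 -0.001 -0.001  0.   ] F [-1.12 -0.37  4.62]
red 2324 axis at TCP plane (mm) [1.2  0.33] slopes deg [ 0.42 -0.19] rms mm 0.3
farthest near-axis z (mm) 104.3 tip pts mean [  4.6   0.  101.7] 3765
red z range mm [-49.4  73.9]
tip world (wrist) [ 0.5292 -0.0526  0.0203] tip-tcp [-0.0017  0.0004 -0.1001]
seam line n= 521 dir deg 65.0 pt [ 5.529e-01 -4.000e-04] across offset of tip (mm, +brown) 0.65
surface z 0.0186
green 341 [ 0.5139 -0.0461  0.0192] along from tip mm -0.6
white 340 [0.5648 0.0626 0.0192] along from tip mm 119.4
white 309 [0.5936 0.049  0.0191] along from tip mm 119.3
```

```bash
python3 -m handwheel '{"slide":[[0,0,0.0005],[0,0,0.001],[0,0,0.001],[0,0,0.001]],"turn":[[0,0,0],[0,0,0],[0,0,0],[0,0,0]],"fingers":[0,0,0,0]}'
python3 - <<'E'
from h import *
a=65.0
dv=np.array([np.cos(np.radians(a)),np.sin(np.radians(a)),0])
s,p,R=pose(); print(p.round(5),s['wrist_force'].round(2)); n=np.array([dv[1],-dv[0],0])
print('along tool',R.inv().apply(dv).round(4),'brown normal tool',R.inv().apply(n).round(4))
snap('top','pics/top6.png'); snap('scene','pics/scene6.png')
im=cv2.imread('pics/scene6.png')[150:290,190:350]; cv2.imwrite('pics/scene6c.png',cv2.resize(im,None,fx=4,fy=4,interpolation=cv2.INTER_CUBIC))
E
```

```text
clock: 9.9
tcp_pos: [0.5314, -0.0532, 0.1203]
orientation: [0.002, 0.137, 0.991, -0.001]
wrist_force: [0.0, -0.1, 7.4]
finger_gap: 0.0147
[ 0.53143 -0.05318  0.12029] [ 0.01 -0.11  7.37]
along tool [-0.1603  0.9871 -0.    ] brown normal tool [-0.9871 -0.1603  0.0038]
```

View pics/scene6c.png

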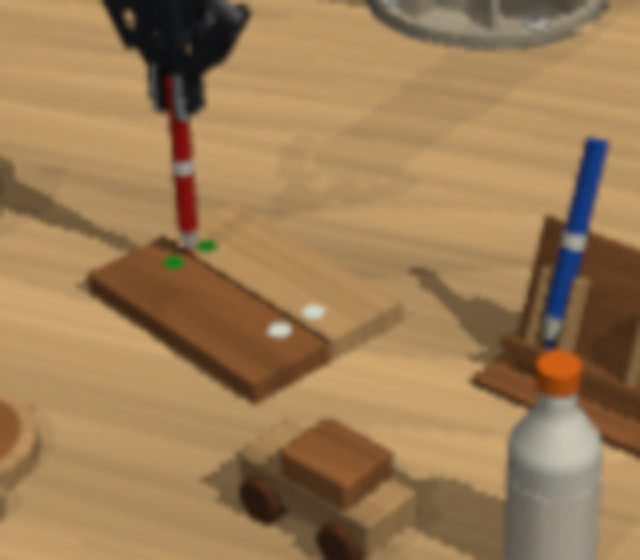

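Contact is confirmed: 7.4 N with z stopped at 0.1203, and the nib at crop (190,243) between the green dots on the seam. I'm now dragging slowly along the seam with light pressure.

```bash
python3 -m handwheel '{"slide":[[-0.0002,0.001,0.0005],[-0.0005,0.003,0.0005],[-0.0009,0.0055,0.0005],[-0.0013,0.008,0.0005],[-0.0017,0.0105,0.0005],[-0.0021,0.013,0.0005],[-0.0025,0.0155,0.0005],[-0.0029,0.018,0.0005],[-0.0033,0.0205,0.0005],[-0.0037,0.023,0.0005],[-0.0041,0.025,0.0005],[-0.0042,0.026,0.0005]],"turn":[[0,0,0],[0,0,0],[0,0,0],[0,0,0],[0,0,0],[0,0,0],[0,0,0],[0,0,0],[0,0,0],[0,0,0],[0,0,0],[0,0,0]],"fingers":[0,0,0,0,0,0,0,0,0,0,0,0]}'; python3 rel.py
```

```text
clock: 11.0
tcp_pos: [0.5425, -0.0308, 0.1203]
orientation: [0.002, 0.138, 0.99, -0.002]
wrist_force: [-1.2, -4.4, 6.3]
finger_gap: 0.0139
tcp [ 0.5425 -0.0308  0.1203] [ 0.019  0.008  0.008  0.002 -0.002  0.02 ] F [-1.15 -4.36  6.28]
red 2356 axis at TCP plane (mm) [ 1.44 -0.51] slopes deg [ 0.79 -1.32] rms mm 0.32
farthest near-axis z (mm) 104.6 tip pts mean [  4.6   0.6 101.6] 3724
red z range mm [-49.2  74.1]
tip world (wrist) [ 0.5393 -0.0333  0.0202] tip-tcp [-0.0032 -0.0025 -0.1001]
seam line n= 551 dir deg 65.01 pt [ 0.5522 -0.002 ] across offset of tip (mm, +brown) 1.58
surface z 0.0187
green 347 [ 0.5139 -0.0461  0.0192] along from tip mm -22.4
green 317 [ 0.5429 -0.0596  0.0192] along from tip mm -22.4
white 347 [0.5649 0.0625 0.0192] along from tip mm 97.6
white 314 [0.5937 0.0491 0.0191] along from tip mm 97.6
```

The tip tracks the seam: 22 mm along, 1.6 mm across, about 6 N. I'm easing the pressure and correcting sideways a little.

```bash
python3 -m handwheel '{"slide":[[0,0.002,0.0002],[-0.0001,0.0045,0.0002],[-0.0003,0.0075,0.0002],[-0.0005,0.0105,0.0002],[-0.001,0.0135,0.0002],[-0.0014,0.0165,0.0002],[-0.0019,0.0195,0.0002],[-0.0024,0.0225,0.0002],[-0.0029,0.0255,0.0002],[-0.0034,0.0283,0.0002],[-0.0039,0.0313,0.0002],[-0.0042,0.0333,0.0002]],"turn":[[0,0,0],[0,0,0],[0,0,0],[0,0,0],[0,0,0],[0,0,0],[0,0,0],[0,0,0],[0,0,0],[0,0,0],[0,0,0],[0,0,0]],"fingers":[0,0,0,0,0,0,0,0,0,0,0,0]}'; python3 rel.py
```

```text
clock: 12.05
tcp_pos: [0.5557, -0.0006, 0.1203]
orientation: [0.002, 0.138, 0.99, -0.004]
wrist_force: [-2.1, -3.3, 5.9]
finger_gap: 0.0147
tcp [ 0.5557 -0.0006  0.1203] [0.04  0.019 0.025 0.007 0.004 0.038] F [-2.14 -3.26  5.86]
red 2341 axis at TCP plane (mm) [ 1.42 -0.66] slopes deg [ 0.69 -1.31] rms mm 0.31
farthest near-axis z (mm) 103.8 tip pts mean [  4.5   0.5 101.6] 3739
red z range mm [-49.2  73. ]
tip world (wrist) [ 0.5527 -0.0034  0.0203] tip-tcp [-0.003  -0.0029 -0.1001]
seam line n= 565 dir deg 64.99 pt [ 0.552  -0.0024] across offset of tip (mm, +brown) 1.11
surface z 0.0186
green 352 [ 0.5139 -0.0462  0.0192] along from tip mm -55.1
green 319 [ 0.543  -0.0596  0.0192] along from tip mm -55.0
white 348 [0.5648 0.0626 0.0192] along from tip mm 65.0
white 319 [0.5938 0.049  0.0192] along from tip mm 64.8
```

```bash
python3 -m handwheel '{"slide":[[-0.0001,0.0025,0.0001],[-0.0003,0.0055,0.0001],[-0.0005,0.0085,0.0001],[-0.0009,0.0115,0.0001],[-0.0013,0.0145,0.0001],[-0.0018,0.0174,0.0001],[-0.0023,0.0204,0.0001],[-0.0028,0.0234,0.0001],[-0.0033,0.0263,0.0001],[-0.0037,0.0293,0.0001],[-0.0042,0.0322,0.0001],[-0.0046,0.0347,0.0001]],"turn":[[0,0,0],[0,0,0],[0,0,0],[0,0,0],[0,0,0],[0,0,0],[0,0,0],[0,0,0],[0,0,0],[0,0,0],[0,0,0],[0,0,0]],"fingers":[0,0,0,0,0,0,0,0,0,0,0,0]}'; python3 rel.py
```

```text
clock: 13.1
tcp_pos: [0.5696, 0.0314, 0.1203]
orientation: [0.002, 0.138, 0.99, -0.004]
wrist_force: [-1.9, -4.5, 6.4]
finger_gap: 0.0143
tcp [0.5696 0.0314 0.1203] [ 0.048  0.026  0.04   0.013 -0.003  0.05 ] F [-1.87 -4.48  6.41]
red 2338 axis at TCP plane (mm) [ 1.41 -0.83] slopes deg [ 0.68 -1.3 ] rms mm 0.32
farthest near-axis z (mm) 104.4 tip pts mean [  4.5   0.6 101.6] 3735
red z range mm [-49.2  73.2]
tip world (wrist) [0.5666 0.0282 0.0202] tip-tcp [-0.003  -0.0032 -0.1001]
seam line n= 558 dir deg 64.93 pt [0.5579 0.0101] across offset of tip (mm, +brown) 0.24
surface z 0.0187
green 361 [ 0.514  -0.0461  0.0192] along from tip mm -89.6
green 324 [ 0.543  -0.0596  0.0192] along from tip mm -89.5
white 363 [0.5648 0.0626 0.0192] along from tip mm 30.4
white 319 [0.5938 0.049  0.0192] along from tip mm 30.4
```

```bash
python3 -m handwheel '{"slide":[[-0.0004,0.0025,0.0001],[-0.0009,0.0054,0.0001],[-0.0014,0.0084,0.0001],[-0.0018,0.0114,0.0001],[-0.0023,0.0143,0.0001],[-0.0028,0.0173,0.0001],[-0.0033,0.0202,0.0001],[-0.0038,0.0232,0.0001],[-0.0043,0.0262,0.0001],[-0.0046,0.0286,0.0001],[-0.0049,0.0301,0.0001],[-0.005,0.0306,0.0001]],"turn":[[0,0,0],[0,0,0],[0,0,0],[0,0,0],[0,0,0],[0,0,0],[0,0,0],[0,0,0],[0,0,0],[0,0,0],[0,0,0],[0,0,0]],"fingers":[0,0,0,0,0,0,0,0,0,0,0,0]}'; python3 rel.py
```

```text
clock: 14.15
tcp_pos: [0.5829, 0.0594, 0.1203]
orientation: [0.002, 0.138, 0.99, -0.005]
wrist_force: [-1.9, -4.5, 6.0]
finger_gap: 0.0146
tcp [0.5829 0.0594 0.1203] [ 0.006  0.005  0.007  0.005 -0.004  0.007] F [-1.89 -4.51  6.05]
red 2339 axis at TCP plane (mm) [ 1.41 -0.47] slopes deg [ 0.76 -1.44] rms mm 0.33
farthest near-axis z (mm) 104.2 tip pts mean [  4.6   0.6 101.5] 3728
red z range mm [-49.3  73.4]
tip world (wrist) [0.5798 0.0562 0.0202] tip-tcp [-0.0031 -0.0032 -0.1001]
seam line n= 563 dir deg 64.95 pt [ 0.5526 -0.0012] across offset of tip (mm, +brown) 0.32
surface z 0.0187
green 370 [ 0.5141 -0.046   0.0193] along from tip mm -120.5
green 333 [ 0.543  -0.0595  0.0193] along from tip mm -120.4
white 361 [0.565  0.0626 0.0193] along from tip mm -0.5
```

The tip is at the white dots, 0.5 mm along and 0.3 mm across. I'll hold briefly, then lift straight up.

```bash
python3 -m handwheel '{"slide":[[0,0,0.0001],[0,0,0],[0,0,-0.001],[0,0,-0.003],[0,0,-0.006],[0,0,-0.012],[0,0,-0.022],[0,0,-0.036],[0,0,-0.052],[0,0,-0.069],[0,0,-0.085],[0,0,-0.095]],"turn":[[0,0,0],[0,0,0],[0,0,0],[0,0,0],[0,0,0],[0,0,0],[0,0,0],[0,0,0],[0,0,0],[0,0,0],[0,0,0],[0,0,0]],"fingers":[0,0,0,0,0,0,0,0,0,0,0,0]}'
python3 - <<'E'
from h import *
s,p,R=pose(); print(p,s['wrist_force'].round(2),s['joint_pos'].round(2))
c=np.array([0.5445,-0.2927]);ya=np.array([-np.sin(np.radians(19.6)),np.cos(np.radians(19.6))])
for k in (-1,1): print('well',k,(c+k*0.038*ya).round(4))
w0=c-0.038*ya
delta([*w0,0.24],down(109.6))
# refine the wells from the stored first top picture + new scene
snap('top','pics/top7.png')
t=dict(np.load('/tmp/top.npz'));W=cloud(t)
reg=(np.hypot(W[...,0]-c[0],W[...,1]-c[1])<0.1)
top=reg&(np.abs(W[...,2]-0.0848)<0.006)
p2=W[top][:,:2].astype(np.float32);print(cv2.minAreaRect(p2),len(p2))
im=cv2.imread('pics/top7.png')[130:240,340:500];cv2.imwrite('pics/top7c.png',cv2.resize(im,None,fx=4.5,fy=4.5,interpolation=cv2.INTER_CUBIC))
E
```

```text
clock: 15.2
tcp_pos: [0.5834, 0.0606, 0.2181]
orientation: [0.004, 0.138, 0.99, -0.005]
wrist_force: [0.0, -0.7, -0.2]
finger_gap: 0.0145
[0.58342645 0.06064634 0.2180948 ] [ 0.02 -0.72 -0.18] [-0.03  0.33  0.09  1.32 -0.01  0.25]
well -1 [ 0.5572 -0.3285]
well 1 [ 0.5318 -0.2569]
t=15.20 slide [ -81.  -381.7  -18. ] mm turn [-0.19  0.7  54.59] deg
((0.5444408059120178, -0.2926311492919922), (0.06004283204674721, 0.14268004894256592), 19.68080711364746) 1077
```

View pics/top7c.png

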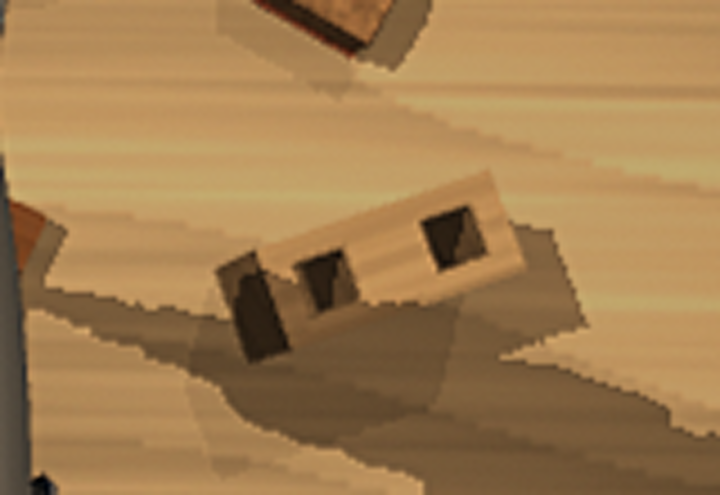

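The top crop shows both wells open, at (455,238) and (327,280), with the holder where it was first measured. I'm moving over well0 while turning the jaws across the holder.

```bash
python3 -m handwheel '{"slide":[[-0.003,-0.015,-0.001],[-0.009,-0.042,-0.002],[-0.016,-0.076,-0.004],[-0.024,-0.115,-0.007],[-0.032,-0.153,-0.009],[-0.041,-0.193,-0.011],[-0.049,-0.233,-0.013],[-0.058,-0.271,-0.016],[-0.065,-0.306,-0.018],[-0.072,-0.340,-0.020],[-0.078,-0.367,-0.021],[-0.081,-0.382,-0.022]],"turn":[[0,0,2.2],[0,0.1,6],[0,0.1,10.9],[0,0.2,16.4],[0,0.3,21.8],[0,0.3,27.6],[-0.1,0.4,33.3],[-0.1,0.5,38.8],[-0.1,0.6,43.7],[-0.2,0.6,48.6],[-0.2,0.7,52.4],[-0.2,0.7,54.6]],"fingers":[0,0,0,0,0,0,0,0,0,0,0,0]}'; python3 -m handwheel '{"slide":[[0,0,0],[0,0,0],[0,0,0],[0,0,0]],"turn":[[0,0,0],[0,0,0],[0,0,0],[0,0,0]],"fingers":[0,0,0,0]}'
cat > wells.py <<'E'
from h import *
from tipfit import tipfit
import sys
s,p,R=pose(); print('tcp',p.round(4),s['qvel'].round(3))
d=snap('wrist',sys.argv[1]); x=tipfit(d,sys.argv[2]); zt=0.1001
tw=p+R.apply([x[0]+x[2]*zt,x[1]+x[3]*zt,zt]); a=R.apply([x[2],x[3],1]); print('tip world',tw.round(4),'axis tilt deg',np.degrees(np.arccos(-a[2]/np.linalg.norm(a))).round(2))
W=cloud(d); c=np.array([0.5445,-0.2927])
reg=(np.hypot(W[...,0]-c[0],W[...,1]-c[1])<0.085)
top=(reg&(np.abs(W[...,2]-0.0855)<0.006)).astype(np.uint8)
pts=W[top>0][:,:2].astype(np.float32); print('holder rect',cv2.minAreaRect(pts),len(pts),'z',np.median(W[top>0][:,2]).round(4))
cs,hi=cv2.findContours(top,cv2.RETR_CCOMP,cv2.CHAIN_APPROX_NONE)
K=d['intrinsics']
for i,k in enumerate(cs):
    if hi[0][i][3]>=0 and cv2.contourArea(k)>80:
        u,v=k[:,0,0],k[:,0,1]; q=W[v,u]; q=q[np.isfinite(q[:,0])&(np.abs(q[:,2]-0.0855)<0.006)]
        print('hole',cv2.minAreaRect(q[:,:2].astype(np.float32)))
E
python3 wells.py pics/wrist8.png red
```

```text
clock: 16.25
tcp_pos: [0.5571, -0.3322, 0.2447]
orientation: [0.001, 0.579, 0.815, 0.0]
wrist_force: [0.9, 0.4, -0.5]
finger_gap: 0.0145
clock: 16.58
tcp_pos: [0.5574, -0.3304, 0.2447]
orientation: [0.001, 0.578, 0.816, 0.001]
wrist_force: [-0.2, -1.0, 0.4]
finger_gap: 0.0143
tcp [ 0.5574 -0.3304  0.2447] [ 0.006 -0.002  0.004 -0.001 -0.002  0.001]
red 2292 axis at TCP plane (mm) [ 1.06 -0.2 ] slopes deg [ 0.16 -0.27] rms mm 0.27
farthest near-axis z (mm) 101.3 tip pts mean [  3.7  -0.8 100.9] 6
red z range mm [-49.   74.7]
tip world [ 0.5565 -0.3293  0.1446] axis tilt deg 0.22
holder rect ((0.5449119806289673, -0.2936127483844757), (0.060077227652072906, 0.14015868306159973), 19.67757225036621) 8607 z 0.0856
hole ((0.5318187475204468, -0.25740671157836914), (0.031694747507572174, 0.030917810276150703), 20.2829532623291)
```

View pics/wrist8.png

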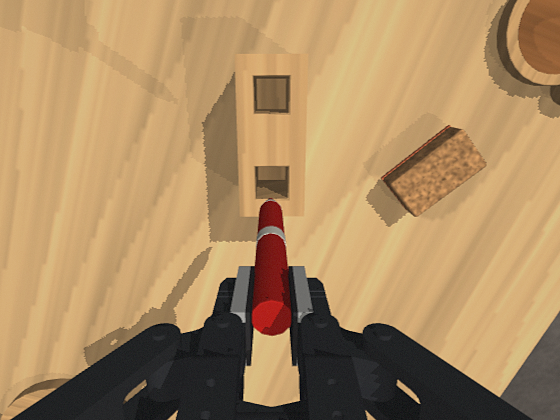

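Well1 appears at wrist (272,94) and well0 at (271,182). By the same camera the red tip is 1.2 mm from well0's axis, so I'm lowering it in.

```bash
python3 -m handwheel '{"slide":[[-0.0002,0.0005,0.006],[-0.0004,0.001,0.016],[-0.0004,0.001,0.028],[-0.0004,0.001,0.040],[-0.0004,0.001,0.052],[-0.0004,0.001,0.064],[-0.0004,0.001,0.076],[-0.0004,0.001,0.088],[-0.0004,0.001,0.100],[-0.0004,0.001,0.112],[-0.0004,0.001,0.122],[-0.0004,0.001,0.128]],"turn":[[0,0,0],[0,0,0],[0,0,0],[0,0,0],[0,0,0],[0,0,0],[0,0,0],[0,0,0],[0,0,0],[0,0,0],[0,0,0],[0,0,0]],"fingers":[0,0,0,0,0,0,0,0,0,0,0,0]}'
python3 - <<'E'
from h import *
s,p,R=pose(); print(p,s['qvel'].round(3),s['wrist_force'].round(2))
snap('wrist','pics/wrist9.png');s,p,R=pose(); print(p,s['wrist_force'].round(2))
E
```

```text
clock: 17.63
tcp_pos: [0.5581, -0.3292, 0.1147]
orientation: [-0.001, 0.578, 0.816, 0.001]
wrist_force: [0.4, -0.6, -0.8]
finger_gap: 0.0143
[ 0.55806438 -0.32919213  0.11467598] [-0.001  0.03  -0.096 -0.138 -0.     0.   ] [ 0.43 -0.6  -0.76]
[ 0.5577748  -0.32909837  0.11399753] [ 0.2  -0.09 -0.78]
```

View pics/wrist9.png

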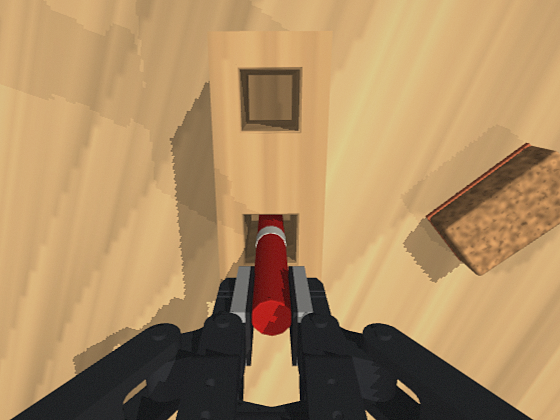

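The red barrel passes through well0 at (270,225), no contact force, tip about 2 mm above the floor. I'm releasing it and rising.

```bash
python3 -m handwheel '{"slide":[[0,0,0],[0,0,0],[0,0,0],[0,0,0],[0,0,0],[0,0,0]],"turn":[[0,0,0],[0,0,0],[0,0,0],[0,0,0],[0,0,0],[0,0,0]],"fingers":[0.3,0.5,0.6,0.6,0.6,0.6]}'; python3 -m handwheel '{"slide":[[0,0,-0.005],[0,0,-0.012],[0,0,-0.021],[0,0,-0.032],[0,0,-0.044],[0,0,-0.056],[0,0,-0.070],[0,0,-0.086],[0,0,-0.104],[0,0,-0.120],[0,0,-0.132],[0,0,-0.138]],"turn":[[0,0,0],[0,0,0],[0,0,0],[0,0,0],[0,0,0],[0,0,0],[0,0,0],[0,0,0],[0,0,0],[0,0,0],[0,0,0],[0,0,0]],"fingers":[0.6,0.6,0.6,0.6,0.6,0.6,0.6,0.6,0.8,1,1,1]}'
python3 - <<'E'
from h import *
s,p,R=pose(); print(p,s['qvel'].round(3),s['wrist_force'].round(2),s['finger_gap'])
snap('wrist','pics/wrist10.png'); snap('scene','pics/scene10.png')
tip=np.array([0.5562,0.2345,0.0246])
delta([0.50,0.08,0.29],Rtool([0.15,-0.04,-1],[0.272,0.962,0])); delta(tip+A*0.24,Rtool(-A,RY)); print(tip+A*0.24, s['joint_pos'].round(3))
im=cv2.imread('pics/scene10.png')[140:290,110:350]; cv2.imwrite('pics/scene10c.png',cv2.resize(im,None,fx=3.3,fy=3.3,interpolation=cv2.INTER_CUBIC))
E
```

```text
clock: 18.18
tcp_pos: [0.5581, -0.3294, 0.1146]
orientation: [-0.001, 0.578, 0.816, 0.001]
wrist_force: [0.0, 0.0, 0.5]
finger_gap: 0.0511
clock: 19.18
tcp_pos: [0.5588, -0.3301, 0.2561]
orientation: [0.002, 0.578, 0.816, 0.001]
wrist_force: [0.3, 0.5, -0.4]
finger_gap: 0.0854
[ 0.55878421 -0.33011775  0.25613985] [-0.     0.016  0.145  0.149 -0.     0.002] [ 0.26  0.47 -0.39] 0.08537419576847179
t=19.28 slide [406.2  81.2 -35.5] mm turn [ -4.24  -7.94 -54.68] deg
t=19.28 slide [580.7 118.4   4.2] mm turn [ -9.46 -18.31 -54.2 ] deg
[0.4772165  0.25685008 0.25012623] [-6.580e-01  4.590e-01  3.720e-01  1.481e+00  1.000e-03  5.740e-01]
```

View pics/wrist10.png

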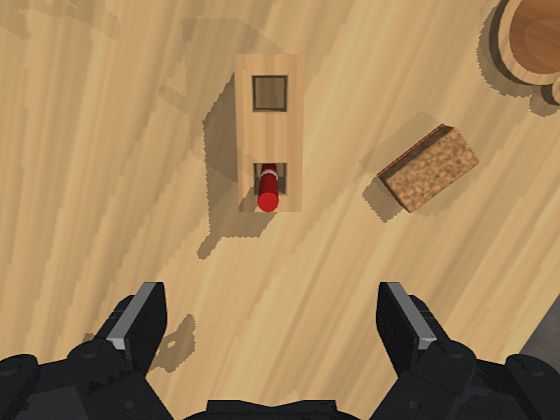

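View pics/scene10c.png

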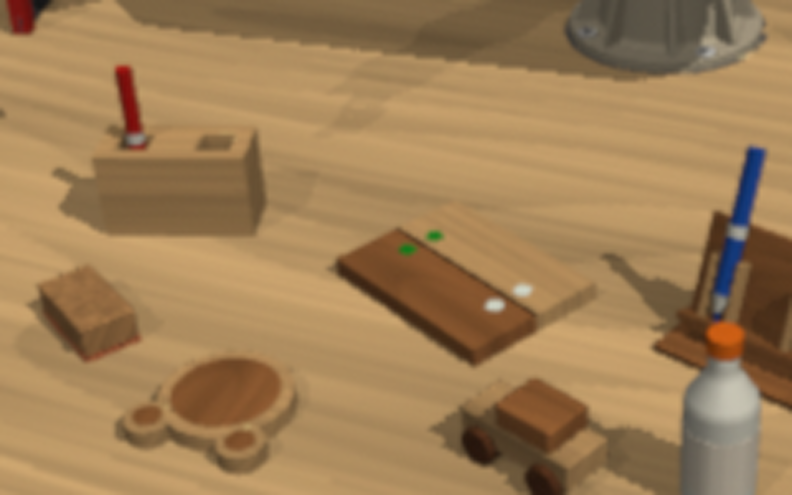

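The red marker stands in well0 with a slight lean (wrist (268,190), scene crop (128,105)). Blue is still in the rest and the bystanders are unmoved. Going back for the blue.

```bash
python3 -m handwheel '{"slide":[[0.017,0.004,0],[0.046,0.009,0],[0.087,0.018,0.001],[0.128,0.026,0.001],[0.168,0.034,0.001],[0.209,0.042,0.001],[0.25,0.051,0.002],[0.29,0.059,0.002],[0.331,0.067,0.002],[0.372,0.076,0.003],[0.412,0.084,0.003],[0.453,0.092,0.003]],"turn":[[-0.3,-0.5,-1.6],[-0.8,-1.5,-4.3],[-1.4,-2.7,-8.1],[-2.1,-4,-11.9],[-2.8,-5.3,-15.7],[-3.4,-6.6,-19.5],[-4.1,-7.9,-23.3],[-4.7,-9.2,-27.1],[-5.4,-10.4,-30.9],[-6.1,-11.7,-34.7],[-6.7,-13,-38.5],[-7.4,-14.3,-42.3]],"fingers":[1,1,1,1,1,1,1,1,1,1,1,1]}'
python3 - <<'E'
from h import *
s,p,R=pose(); print(p,s['qvel'].round(3))
tip=np.array([0.5563,0.2345,0.0247])
delta(tip+A*0.24,Rtool(-A,RY))
E
```

```text
clock: 20.28
tcp_pos: [0.4935, 0.1293, 0.2509]
orientation: [0.137, 0.238, 0.961, -0.019]
wrist_force: [0.7, 0.4, -0.5]
finger_gap: 0.0857
[0.49354886 0.12933124 0.2509237 ] [ 1.187 -0.025 -0.097 -0.231 -0.321  0.325]
t=20.28 slide [ 71.7 105.4 -16.4] mm turn [ -2.04  -3.96 -11.73] deg
```

```bash
python3 -m handwheel '{"slide":[[0.018,0.026,-0.004],[0.034,0.051,-0.008],[0.048,0.071,-0.011],[0.058,0.085,-0.013],[0.065,0.096,-0.015],[0.070,0.102,-0.016],[0.072,0.105,-0.016],[0.072,0.105,-0.016],[0.072,0.105,-0.016],[0.072,0.105,-0.016]],"turn":[[-0.5,-1,-2.9],[-1,-1.9,-5.6],[-1.4,-2.7,-7.9],[-1.7,-3.2,-9.5],[-1.9,-3.6,-10.7],[-2,-3.9,-11.5],[-2,-4,-11.7],[-2,-4,-11.7],[-2,-4,-11.7],[-2,-4,-11.7]],"fingers":[1,1,1,1,1,1,1,1,1,1]}'
python3 - <<'E'
from h import *
s,p,R=pose(); print(p,s['qvel'].round(3))
snap('wrist','pics/wrist11.png')
tip=np.array([0.5563,0.2345,0.0247])
delta(tip+A*0.165,Rtool(-A,RY))
E
python3 fitw.py blue
```

```text
clock: 21.12
tcp_pos: [0.4771, 0.2558, 0.2496]
orientation: [0.172, 0.136, 0.975, -0.025]
wrist_force: [-0.2, 0.5, -0.3]
finger_gap: 0.0854
[0.47713933 0.25577139 0.24959814] [-0.005 -0.002  0.002 -0.001  0.002 -0.001]
t=21.17 slide [ 0.1  1.2 74.4] mm turn [-0.09  0.03 -0.11] deg
cam [0.3494 0.2926 0.3762]
blue [262 177  20  39 651] tail disc c [0.506  0.2486 0.1653] r 0.0078 mean [0.5057 0.2483 0.1652] ->tip [0.5554 0.2346 0.0244] at z=.12 [0.5219 0.2441 0.12  ]
   side fit 309 at z=.12 [0.5227 0.2438 0.12  ] rms 0.0002
```

View pics/wrist11.png

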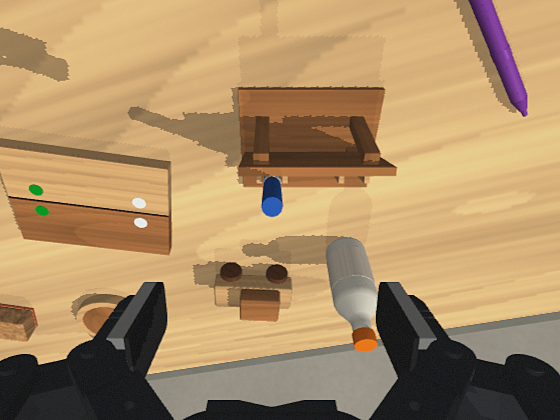

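Blue's tail is at (272,207), aligned with the jaws to 1 mm, and the glue bottle (352,290) is well below the fingers' path. Descending.

```bash
python3 -m handwheel '{"slide":[[0,0,0.008],[0,0.001,0.020],[0,0.001,0.034],[0,0.001,0.048],[0,0.001,0.062],[0,0.001,0.076],[0,0.001,0.090],[0,0.001,0.103],[0,0.001,0.115],[0,0.001,0.126],[0,0.001,0.134],[0,0.001,0.138]],"turn":[[0,0,0],[0,0,0],[0,0,0],[0,0,0],[0,0,0],[0,0,0],[0,0,0],[0,0,0],[0,0,0],[0,0,0],[0,0,0],[0,0,0]],"fingers":[1,1,0.9,0.8,0.7,0.6,0.6,0.6,0.6,0.6,0.6,0.6]}'
python3 - <<'E'
from h import *
s,p,R=pose(); print(p,s['qvel'].round(3),s['wrist_force'].round(2))
snap('wrist','pics/wrist12.png')
tip=np.array([0.5563,0.2345,0.0247])
delta(tip+A*0.101,Rtool(-A,RY))
E
```

```text
clock: 22.17
tcp_pos: [0.5227, 0.2426, 0.1184]
orientation: [0.171, 0.137, 0.975, -0.025]
wrist_force: [-0.9, -0.5, 0.3]
finger_gap: 0.0513
[0.52265641 0.24256951 0.11836525] [-0.014  0.045 -0.032 -0.095  0.004 -0.017] [-0.87 -0.46  0.28]
t=22.22 slide [-0.6  1.4 -1.3] mm turn [-0.19 -0.07 -0.14] deg
```

View pics/wrist12.png

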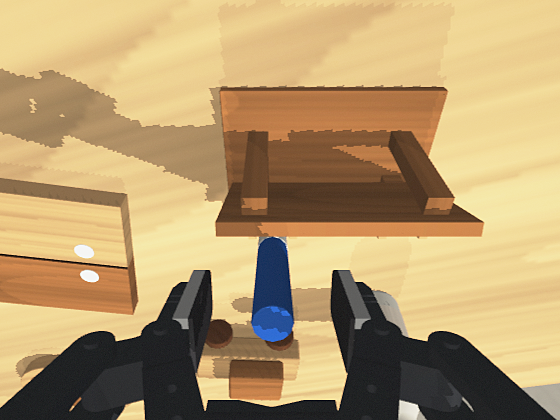

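```bash
python3 -m handwheel '{"slide":[[0,0.0014,-0.001],[0,0.0014,-0.001],[0,0.0014,-0.001],[0,0.0014,-0.001],[0,0.0014,-0.001],[0,0.0014,-0.001],[0,0.0014,-0.001],[0,0.0014,-0.001],[0,0.0014,-0.001]],"turn":[[0,0,0],[0,0,0],[0,0,0],[0,0,0],[0,0,0],[0,0,0],[0,0,0],[0,0,0],[0,0,0]],"fingers":[0.6,0.4,0,0,0,0,0,0,0]}' 45; python3 -m handwheel '{"slide":[[0,0,-0.005],[0,0,-0.013],[0,0,-0.023],[0,0,-0.035],[0,0,-0.047],[0,0,-0.059],[0,0,-0.071],[0,0,-0.083],[0,0,-0.095],[0,0,-0.105],[0,0,-0.112],[0,0,-0.115]],"turn":[[0,0,0],[0,0,0],[0,0,0],[0,0,0],[0,0,0],[0,0,0],[0,0,0],[0,0,0],[0,0,0],[0,0,0],[0,0,0],[0,0,0]],"fingers":[0,0,0,0,0,0,0,0,0,0,0,0]}'
python3 - <<'E'
from h import *
from tipfit import tipfit
s,p,R=pose(); print(p,s['finger_gap'],s['wrist_force'].round(2))
d=snap('wrist','pics/wrist13.png'); tipfit(d,'blue')
w1=[0.5318,-0.2572]
delta([*w1,0.27],down(109.6))
E
```

```text
clock: 22.97
tcp_pos: [0.523, 0.2443, 0.1199]
orientation: [0.172, 0.137, 0.975, -0.025]
wrist_force: [-2.2, -0.2, 5.1]
finger_gap: 0.0147
clock: 23.97
tcp_pos: [0.4852, 0.2557, 0.2295]
orientation: [0.172, 0.137, 0.975, -0.024]
wrist_force: [-0.2, -0.1, -0.6]
finger_gap: 0.0147
[0.48522208 0.25574599 0.22953603] 0.01467278446541892 [-0.16 -0.06 -0.56]
blue 2248 axis at TCP plane (mm) [0.09 0.38] slopes deg [-0.   -0.19] rms mm 0.29
farthest near-axis z (mm) 101.3 tip pts mean [ 2.7  0.3 99.3] 6
red z range mm [-49.7  73. ]
t=24.02 slide [-188.3 -480.4   25.7] mm turn [ 9.52 18.53 53.87] deg
```

View pics/wrist13.png

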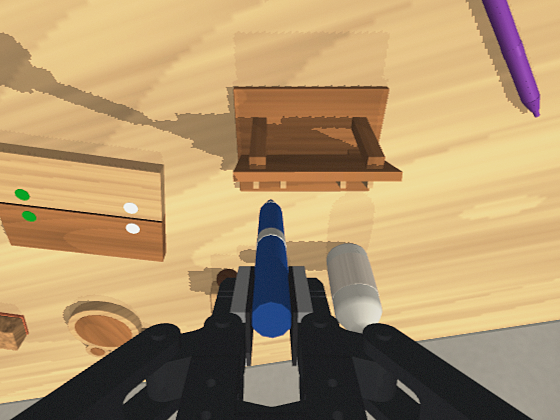

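The blue marker is held coaxially (nib at (270,203)) and the rest is empty. Moving towards well1.

```bash
python3 -m handwheel '{"slide":[[-0.006,-0.014,0.001],[-0.015,-0.038,0.002],[-0.030,-0.077,0.004],[-0.045,-0.115,0.006],[-0.060,-0.154,0.008],[-0.075,-0.192,0.010],[-0.090,-0.230,0.012],[-0.105,-0.269,0.015],[-0.120,-0.307,0.017],[-0.135,-0.346,0.019],[-0.150,-0.384,0.021],[-0.165,-0.422,0.023]],"turn":[[0.3,0.6,1.6],[0.8,1.5,4.3],[1.5,3,8.6],[2.3,4.4,12.9],[3,5.9,17.2],[3.8,7.4,21.6],[4.6,8.9,25.9],[5.3,10.4,30.2],[6.1,11.8,34.5],[6.8,13.3,38.8],[7.6,14.8,43.1],[8.4,16.3,47.4]],"fingers":[0,0,0,0,0,0,0,0,0,0,0,0]}'
python3 - <<'E'
from h import *
s,p,R=pose(); print(p,s['qvel'].round(3))
delta([0.5318,-0.2572,0.255],down(109.6))
E
```

```text
clock: 25.02
tcp_pos: [0.5254, -0.1969, 0.2641]
orientation: [0.021, 0.531, 0.847, -0.003]
wrist_force: [1.5, 0.3, 0.3]
finger_gap: 0.0143
[ 0.52543989 -0.19693709  0.26414684] [-0.803  0.699  1.003  0.637  0.091  0.1  ]
t=25.02 slide [-56.6 -20.7  11. ] mm turn [1.08 2.14 6.23] deg
```

```bash
python3 -m handwheel '{"slide":[[-0.023,-0.008,0],[-0.037,-0.0135,0],[-0.046,-0.017,0],[-0.052,-0.019,0],[-0.055,-0.020,0],[-0.0566,-0.0207,0],[-0.0566,-0.0207,0],[-0.0566,-0.0207,0],[-0.0566,-0.0207,0],[-0.0566,-0.0207,0]],"turn":[[0.4,0.9,2.5],[0.7,1.4,4],[0.9,1.8,5.1],[1,2,5.7],[1.1,2.1,6.2],[1.1,2.1,6.2],[1.1,2.1,6.2],[1.1,2.1,6.2],[1.1,2.1,6.2],[1.1,2.1,6.2]],"fingers":[0,0,0,0,0,0,0,0,0,0]}'; python3 wells.py pics/wrist14.png blue
```

```text
clock: 25.85
tcp_pos: [0.5315, -0.256, 0.2664]
orientation: [0.0, 0.576, 0.818, -0.0]
wrist_force: [-0.2, -0.0, -1.2]
finger_gap: 0.0145
tcp [ 0.5315 -0.256   0.2664] [-0.003  0.003  0.005  0.    -0.002  0.002]
blue 2235 axis at TCP plane (mm) [0.45 0.05] slopes deg [-0.07 -0.19] rms mm 0.25
farthest near-axis z (mm) 100.5 tip pts mean [ 2.9 -0.2 99.4] 5
red z range mm [-49.6  72.9]
tip world [ 0.5311 -0.2559  0.1663] axis tilt deg 0.24
holder rect ((0.5423812866210938, -0.28625422716140747), (0.06021196395158768, 0.12555204331874847), 19.66530990600586) 4696 z 0.0856
hole ((0.5318011045455933, -0.25744181871414185), (0.030883682891726494, 0.03102223575115204), 20.085084915161133)
```

View pics/wrist14.png

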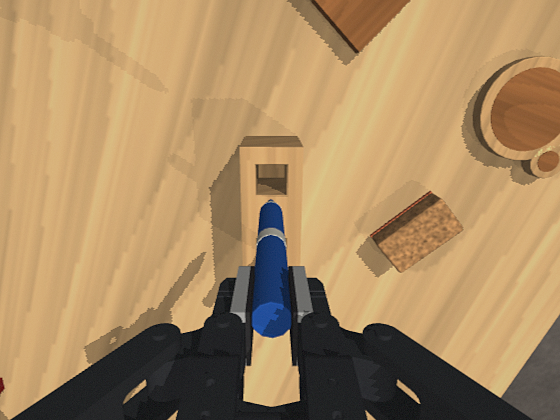

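Well1's centre by this camera is (0.5318,-0.2574) and the blue tip is 1.6 mm away. I'm correcting that and lowering.

```bash
python3 -m handwheel '{"slide":[[-0.001,0,0.008],[-0.0016,0.0002,0.022],[-0.0016,0.0002,0.036],[-0.0016,0.0002,0.050],[-0.0016,0.0002,0.064],[-0.0016,0.0002,0.078],[-0.0016,0.0002,0.092],[-0.0016,0.0002,0.106],[-0.0016,0.0002,0.120],[-0.0016,0.0002,0.133],[-0.0016,0.0002,0.144],[-0.0016,0.0002,0.149]],"turn":[[0,0,0],[0,0,0],[0,0,0],[0,0,0],[0,0,0],[0,0,0],[0,0,0],[0,0,0],[0,0,0],[0,0,0],[0,0,0],[0,0,0]],"fingers":[0,0,0,0,0,0,0,0,0,0,0,0]}'
python3 - <<'E'
from h import *
s,p,R=pose(); print(p,s['qvel'].round(3),s['wrist_force'].round(2))
snap('wrist','pics/wrist15.png');s,p,R=pose(); print(p,s['wrist_force'].round(2))
E
```

```text
clock: 26.9
tcp_pos: [0.5313, -0.257, 0.1152]
orientation: [-0.001, 0.576, 0.818, -0.0]
wrist_force: [0.2, 0.1, -1.0]
finger_gap: 0.0146
[ 0.53127468 -0.25700905  0.11522517] [ 0.001  0.028 -0.069 -0.109  0.    -0.   ] [ 0.18  0.13 -1.03]
[ 0.5311505  -0.25694398  0.11499921] [-0.36  0.2  -1.93]
```

View pics/wrist15.png

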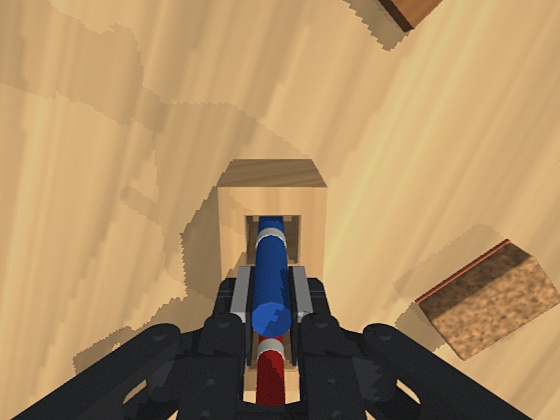

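The blue barrel is in well1 at (270,225), and the red stands untouched behind it at (270,375). Releasing and rising.

```bash
python3 -m handwheel '{"slide":[[0,0,0],[0,0,0],[0,0,0],[0,0,0],[0,0,0],[0,0,0]],"turn":[[0,0,0],[0,0,0],[0,0,0],[0,0,0],[0,0,0],[0,0,0]],"fingers":[0.3,0.5,0.6,0.6,0.6,0.6]}'; python3 -m handwheel '{"slide":[[0,0,-0.005],[0,0,-0.012],[0,0,-0.021],[0,0,-0.032],[0,0,-0.044],[0,0,-0.056],[0,0,-0.070],[0,0,-0.086],[0,0,-0.104],[0,0,-0.124],[0,0,-0.144],[0,0,-0.160]],"turn":[[0,0,0],[0,0,0],[0,0,0],[0,0,0],[0,0,0],[0,0,0],[0,0,0],[0,0,0],[0,0,0],[0,0,0],[0,0,0],[0,0,0]],"fingers":[0.6,0.6,0.6,0.6,0.6,0.6,0.6,0.6,0.6,0.6,0.6,0.6]}'; python3 -m handwheel '{"slide":[[0.003,0,0],[0.01,0,0],[0.025,0,-0.005],[0.045,0,-0.01],[0.065,0,-0.01],[0.085,0,-0.01],[0.1,0,-0.01],[0.11,0,-0.01],[0.115,0,-0.01],[0.115,0,-0.01],[0.115,0,-0.01],[0.115,0,-0.01]],"turn":[[0,0,0],[0,0,0],[0,0,0],[0,0,0],[0,0,0],[0,0,0],[0,0,0],[0,0,0],[0,0,0],[0,0,0],[0,0,0],[0,0,0]],"fingers":[0.6,0.6,0.6,0.6,0.6,0.6,0.6,0.6,0.6,0.6,0.6,0.6]}'
python3 - <<'E'
from h import *
s,p,R=pose(); print(p,s['qvel'].round(3),s['wrist_force'].round(2),s['finger_gap'])
snap('wrist','pics/wrist16.png'); snap('scene','pics/scene16.png'); snap('top','pics/top16.png')
im=cv2.imread('pics/scene16.png')[140:300,100:350]; cv2.imwrite('pics/scene16c.png',cv2.resize(im,None,fx=3.2,fy=3.2,interpolation=cv2.INTER_CUBIC))
E
```

```text
clock: 27.45
tcp_pos: [0.5315, -0.2571, 0.1155]
orientation: [-0.001, 0.576, 0.818, -0.0]
wrist_force: [0.2, 0.2, -0.5]
finger_gap: 0.0515
clock: 28.45
tcp_pos: [0.532, -0.2574, 0.2787]
orientation: [0.001, 0.576, 0.818, -0.0]
wrist_force: [-0.6, -0.6, -0.4]
finger_gap: 0.0512
clock: 29.45
tcp_pos: [0.4935, -0.1496, 0.2882]
orientation: [0.001, 0.576, 0.817, -0.0]
wrist_force: [-0.0, -1.1, -0.6]
finger_gap: 0.0512
[ 0.49348802 -0.14964903  0.28822845] [-0.007  0.006  0.003  0.001  0.001  0.   ] [-0.01 -1.08 -0.59] 0.05121943877949421
```

View pics/scene16c.png

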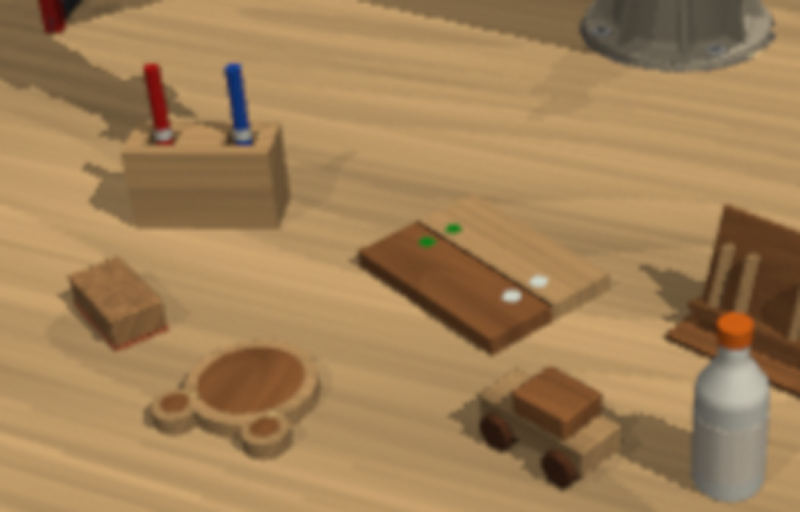

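View pics/top16.png

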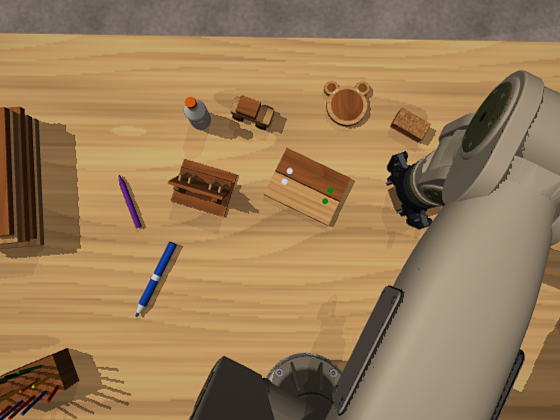

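Both markers stand in the holder, red at crop (157,100) and blue at (237,100), and the rest is empty. One numeric check of lean, tail height and bystander shift before handing in.

Run:
```python
from h import *
from scipy.optimize import least_squares
s=dict(np.load('/tmp/scene.npz'));W=cloud(s);H=cv2.cvtColor(s['frame'],cv2.COLOR_RGB2HSV).astype(int);h,sa,v=H[...,0],H[...,1],H[...,2]
cam=-s['R'].T@s['t']
reg=(np.hypot(W[...,0]-0.5445,W[...,1]+0.2927)<0.1)&(W[...,2]>0.09)
wells={'well0':np.array([0.5575,-0.329]),'well1':np.array([0.5318,-0.2573])}
for c,m in [('red',reg&((h<6)|(h>174))&(sa>150)),('blue',reg&(h>105)&(h<125)&(sa>130))]:
    P=W[m]; z0=P[:,2].mean(); aw=(P.mean(0)-cam);aw/=np.linalg.norm(aw)
    def f(x):
        a=np.array([x[2],x[3],1.]);a/=np.linalg.norm(a);q=P-np.array([x[0],x[1],z0]);return np.linalg.norm(q-np.outer(q@a,a),axis=1)-0.008
    r=least_squares(f,[*(P.mean(0)+aw*.008)[:2],0,0],loss='soft_l1',f_scale=0.002); a=np.array([r.x[2],r.x[3],1]);a/=np.linalg.norm(a)
    zt=np.percentile(P[:,2],99); tail=np.array([r.x[0],r.x[1],z0])+a*(zt-z0)/a[2]; tip=tail-0.15*a
    print(c,len(P),'lean deg',np.degrees(np.arccos(a[2])).round(1),'tail',tail.round(4),'tip',tip.round(4),{k:(np.hypot(*(tip[:2]-w))*1000).round(1) for k,w in wells.items()})
t=dict(np.load('/tmp/top.npz'));W=cloud(t);Z=W[...,2]
for n,x,y in [('glue',0.72,0.27),('car',0.72,0.14),('bear',0.74,-0.1),('sand',0.68,-0.25)]:
    m=(np.hypot(W[...,0]-x,W[...,1]-y)<0.1)&(Z>0.012)&(Z<0.16); p=W[m][:,:2].astype(np.float32); r=cv2.minAreaRect(p); print(n,len(p),np.round(r[0],4),np.round(r[1],4),round(r[2],1))
```

```text
red 84 lean deg 1.7 tail [ 0.5557 -0.3287  0.1605] tip [ 0.5584 -0.3252  0.0106] {'well0': np.float64(3.9), 'well1': np.float64(72.9)}
blue 65 lean deg 8.1 tail [ 0.5306 -0.2581  0.1605] tip [ 0.5493 -0.2679  0.012 ] {'well0': np.float64(61.7), 'well1': np.float64(20.5)}
glue 834 [0.7403 0.2467] [0.0608 0.1443] 15.4
car 924 [0.749  0.1503] [0.1099 0.0603] 70.8
bear 1407 [ 0.7775 -0.1028] [0.1191 0.1129] 89.8
sand 713 [ 0.7228 -0.2743] [0.09   0.0515] 60.5
```

View pics/wrist16.png

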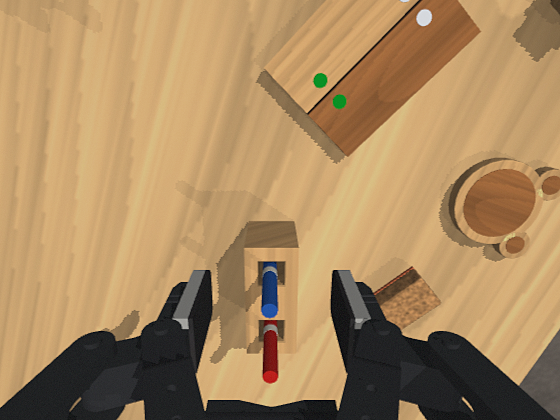

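Bystanders are within about 2 mm of their start positions. The distant-camera blue fit is poor (few pixels), so I'm checking with the nearer wrist view.

Run:
```python
from h import *
from scipy.optimize import least_squares
s=dict(np.load('/tmp/wrist.npz'));W=cloud(s);H=cv2.cvtColor(s['frame'],cv2.COLOR_RGB2HSV).astype(int);h,sa,v=H[...,0],H[...,1],H[...,2]
cam=-s['R'].T@s['t']
reg=(np.hypot(W[...,0]-0.5445,W[...,1]+0.2927)<0.1)&(W[...,2]>0.09)
wells={'well0':np.array([0.5577,-0.3294]),'well1':np.array([0.5318,-0.2574])}
for c,m in [('red',reg&((h<6)|(h>174))&(sa>150)),('blue',reg&(h>105)&(h<125)&(sa>130))]:
    P=W[m]; zt=np.percentile(P[:,2],99); S=P[P[:,2]<zt-0.008]; z0=S[:,2].mean(); aw=(S.mean(0)-cam);aw/=np.linalg.norm(aw)
    def f(x):
        a=np.array([x[2],x[3],1.]);a/=np.linalg.norm(a);q=S-np.array([x[0],x[1],z0]);return np.linalg.norm(q-np.outer(q@a,a),axis=1)-0.008
    r=least_squares(f,[*(S.mean(0)+aw*.008)[:2],0,0],loss='soft_l1',f_scale=0.001); a=np.array([r.x[2],r.x[3],1]);a/=np.linalg.norm(a)
    D=P[P[:,2]>zt-0.004]; tail=np.array([r.x[0],r.x[1],z0])+a*(np.median(D[:,2])-z0)/a[2]; tip=tail-0.15*a
    rim=np.array([r.x[0],r.x[1],z0])+a*(0.085-z0)/a[2]
    print(c,len(S),'rms',np.sqrt(np.mean(r.fun**2)).round(5),'lean',np.degrees(np.arccos(a[2])).round(1),'tail',tail.round(4),'disc',D.mean(0).round(4),'tip',tip.round(4),'rim',rim.round(4),{k:(np.hypot(*(tip[:2]-w))*1000).round(1) for k,w in wells.items()})
```

```text
red 474 rms 0.00045 lean 0.0 tail [ 0.5563 -0.3281  0.1606] disc [ 0.5554 -0.3263  0.1604] tip [ 0.5564 -0.3281  0.0106] rim [ 0.5563 -0.3281  0.085 ] {'well0': np.float64(1.9), 'well1': np.float64(74.8)}
blue 405 rms 0.00032 lean 0.3 tail [ 0.53   -0.2566  0.1605] disc [ 0.5292 -0.2552  0.1604] tip [ 0.5303 -0.2572  0.0105] rim [ 0.5302 -0.2569  0.085 ] {'well0': np.float64(77.2), 'well1': np.float64(1.5)}
```

Both stand nearly upright on the well floors, with tips within 2 mm of the well centres. The arm is clear of everything, so I'm handing in.

Run:
```python
from h import *
print(workorder.hand_in()); print(readout.get_state()['clock'])
```

```text
the job is handed in; nothing more can be done
None
the job is handed in; nothing more can be done
```

The job is done and handed in at about 29.6 s of the 72 s allowed; no verdict was reported.

- **Drawing:** I took the red marker out of the rest and ran its tip along the seam from the green to the white dots. Steady force readings were about 6–7 N. The tip was at most 1.6 mm off the seam where I measured, and 0.5 mm from the white-dot end point along the seam. I kept the commanded speed under about 40 mm/s.
- **Placing:** Red went into well0 and then blue into well1.

**Last checks:**
- **Markers:** The wrist camera showed both nearly upright. Tips were about 0.5 mm above the floor level and within 2 mm of the well centres. The more distant scene camera disagreed on blue, showing 8° lean and the tip 20 mm off. I trusted the wrist fit, because the scene view had only 65 pixels of blue and its tip position would lie outside the well.
- **Bystanders:** All four were within about 2 mm of their start positions.
- **Robot:** The arm was clear of everything at hand-in.

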